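Put an adapter away in stack-nest job trays

ROBOT

A 6-joint arm with a two-finger parallel gripper is mounted at the origin on a cart in front of the work surface, level with it; the furniture and walls round the work are solid. World frame = base frame: x ahead of the robot, y to its left, z up, the work surface at z = 0. Lengths are in mm, angles in rad, forces in N, time in s.
With the tool pointing down it reaches from about 300 to 775 mm from the base axis. Payload 14.6 kg.
Tool frame: the origin (TCP) lies at the very end of the fingers, on their centre line; the grasp point (between the pads) lies 19 mm behind it; z points along the fingers, y is the line along which they close (so a half turn about z gives the same grasp; the last joint's range is limited). The gripper opens to 94 mm and grips with 3 to 60 N. Pads are 16 mm wide; open, the fingers measure 119 mm over their backs; the gripper's body (75 mm by 177 mm) begins 78 mm behind the grasp point.
Start: joints at [-1.291, 0.3, 1.521, -0, 1.321, -0.067], TCP at [186.932, -517.248, 205.446] pointing down, gripper open.
Joint ranges: [-3.03, 3.03], [-0.79, 2.21], [0.23, 2.52], [-1.04, 4.18], [0, 3.07], [-2.55, 2.55]. Speed limits (rad/s): [2.22, 2.22, 2.57, 3.14, 3.14, 3.14].

INTERFACE

Orientations are given as [roll, pitch, yaw] about the fixed x, y, z axes, in that order (R = Rz(yaw) Ry(pitch) Rx(roll)).
In Python, from cell import manip, camera, get_calibration gives the robot as it stands.
- The arm moves only by the tool arm_command, never from a script. Its argument "targets" is a list of rows, each an object of numbers: "hand": the opening, from -1 (shut) to 1 (fully open), so that 0 is half open; "x", "y", "z": the shift along the tool's x, y, z in m; "yaw": the turn about the tool's z in rad. In form: [{"hand": .., "x": .., "y": .., "z": .., "yaw": ..}, ...]. A call has 1 to 10 rows; each row shifts and turns the commanded pose from where the row before left it, along the tool's axes as they then stand; what a row does not reach is not made up. A row lasts 1/10 s, in which the tool goes at most 50 mm and 8.59 degrees, less where a joint would pass 70% of its speed; a pose out of reach is approached as far as the arm can. A call is refused whole if a number of a shift passes 0.05 or a number of a turn 0.15, either way. A call with a gripper value outside its range is refused whole. The fingers move at their own pace and stop on an object; "newtons" is the grip in N (left out, the last holds). Time passes only in rows, so rows that do not move let the fingers close. It gives the time, the measured TCP pose, the force, the opening and the grip force at its end, in the units of the state.
- manip.read_state(): the state, without advancing time (a new reading comes with each control period).
- camera(name): name is "side" or "top"; returns the picture (400x640x3 uint8, red, green, blue); there is no depth.
- get_calibration(name): a dict with "K" (3x3 intrinsics, pixels), "cam_to_world" (4x4, takes a point from camera to world coordinates). Camera axes: x right, y up, looking along -z (the intrinsics and any distortion apply to the point x, -y, -z); pixel columns grow to the right and rows downward; lengths in mm; the calibration is good to about 2 mm. A picture is of the moment at which its call begins. get_calibration takes no time and is no camera call.
- manip.sign_off(): hands the job in; it is judged then, once.
The state is a dict: "clock": time; "joints": joint angles; "qd": joint speeds; "effort": joint torques, N m; "eef_pos": TCP position; "eef_rot": TCP orientation; "wrist_force": force on the tool from outside, world axes, zero at the start; "moment": the same for the moment, N m; "finger_gap": finger opening in mm; "finger_force": force on a finger pad.
Only numpy, scipy, OpenCV 4.12 (cv2) and the standard library are available. Lean on these libraries where they do the work, as an engineer would, in place of code of your own. Each camera call takes 0.05 s, during which the arm holds its last target. There are 200 camera calls.

TASK

Two empty stack-nest job trays stand nested in the sloping stand. Take out the blue one, lay the laptop adapter flat in the wide compartment of the grey one, then gently put the blue tray back the other way round (half a turn from how it was nested), so that it sits squarely on the grey tray's four lugs, down inside its rim and clear of the adapter. Leave the grey tray in the stand, never press the blue tray down on the adapter, and do not disturb the dish of screws or the small yellow tub.

Things in the scene. Friction and masses are not known exactly. Their poses are not given: they have to be found in the camera images.
- upper_tray_centre (a point): Centre (half-way up) of the blue tray, loose, 0.19 to 0.31 kg, 173 (x) x 187 (y) x 50 (z) mm over its rim; origin 25 mm over its underside, z out of its open top. Walls lean out 7.4 degrees; underside 152 x 166 mm. Floor 2.5 mm thick: narrow compartment y -81 to -40 mm, wide one y -20 to +81 mm. Starts nested in the grey tray, same axes, 28 mm above it
- upper_tray_grip (a point): Middle of the blue tray's grip, a ridge between its compartments: at y = -30 mm, x = 0, 26 mm over the underside; axes as the tray's. It runs 132 mm along x, is 12 mm wide and is pinched across y, from 13 to 39 mm over the underside; its top lies 11 mm below the rim. Finger room beside it at x = 0: 40 mm on the narrow side
- lower_tray_centre (a point): Centre (half-way up) of the grey tray, loose, same in shape, size and axes as the blue one; rests on the stand's slope against its front lip, about 1 mm of side play. A tray put in the same way round slides over its pillars and nests 28 mm above it (the adapter is taller). Turned half round, it lands on the four lugs: 42 mm above, 8 mm down inside the rim, 3.3 mm of play each way
- lower_tray_lug (a point): Lug on the grey tray: top of the pillar at x = 28, y = 78 mm, 42 mm over the underside; axes as the tray's. Each tray has four: x = +-28 mm on its +y wall, x = +-60 mm on its -y wall. Pillars are 18 mm wide and reach in to |y| = 70 mm (feet, up to 15 mm high: 26 mm wide, to |y| = 66 mm). Under each the tray is open for the pillar below to enter when nested
- stand_bed (a point): Middle of the top of the stand's bed: fixed aluminium sheet 168 x 172 mm on dark tubes, 62 mm over the bench. This frame is level; x is the horizontal direction in which the bed rises. It climbs 30 degrees from front (-x) to back, so trays in it lean their z 30 degrees towards -x. An 8 mm front lip and two low side tabs keep the grey tray
- adapter_centre (a point): Centre (half-way up) of the black laptop adapter, a brick 50 (x) x 108 (y) x 31 (z) mm, 0.19 to 0.31 kg, lying flat and loose on the bench. It goes in the wide compartment with its long side along the tray's x, and may slide down the slope to the tray's wall there
- screw_pan: bystander, loose: shallow grey dish of screws, 85 mm across, 18 mm high; origin under its centre
- flux_pot: bystander, loose: small yellow tub with a black lid, 47 mm across, 29 mm high; origin under its centre

How it is judged:
By the outcome, as a careful person would: the job done as asked, in the order asked, and still so for the second after the job is handed in, with the robot touching nothing.
It also fails if it takes over 72 s, if anything falls off the work surface, if the arm or the gripper's body presses on something with over 40 N, if the wrist force passes 120 N, or if a joint passes its speed limit or range.

## Working session

There is one attempt and no reset: what is moved stays moved. The work goes in short steps, Python scripts to look and compute and a tool call to move; the robot and the scene stay as the last step left them, time stands still between calls to the robot, and variables do not carry over. Pictures are saved under pics/ and viewed, at most 10 in all, crops included, and the job is handed in when it is done.

Besides the shell and the picture viewer there is one more tool, called after "Emit:" by a JSON object that holds its "op" and its "data", one argument or row to a line. arm_command: Moves the arm, as the interface text tells. Its arguments: {"type":"object","properties":{"targets":{"type":"array"},"newtons":{"type":"number"}},"required":["targets"]}

```bash
ls; mkdir -p pics; python3 - <<'E'
from cell import manip,camera,get_calibration
import cv2
for n in("side","top"):
    cv2.imwrite(f"pics/{n}0.png",camera(n)[:,:,::-1]); c=get_calibration(n); print(n,c)
print(manip.read_state())
E
```

```text
pics
side {'K': array([[363.88234101,   0.        , 318.50305999],
       [  0.        , 363.88234101, 195.50745807],
       [  0.        ,   0.        ,   1.        ]]), 'cam_to_world': array([[ 9.99973817e-01, -4.12136331e-03, -5.94802664e-03,
         5.27349083e+02],
       [-2.81177965e-03,  5.36081844e-01, -8.44161330e-01,
        -1.01151026e+03],
       [ 6.66772462e-03,  8.44155952e-01,  5.36056219e-01,
         6.56694541e+02],
       [ 0.00000000e+00,  0.00000000e+00,  0.00000000e+00,
         1.00000000e+00]])}
top {'K': array([[440.6298048 ,   0.        , 315.09177993],
       [  0.        , 440.6298048 , 198.23651679],
       [  0.        ,   0.        ,   1.        ]]), 'cam_to_world': array([[ 5.40585408e-04,  9.86545540e-01, -1.63485797e-01,
         3.74069009e+02],
       [-9.99985785e-01,  1.40050579e-03,  5.14469779e-03,
        -1.00627715e+02],
       [ 5.30444147e-03,  1.63480692e-01,  9.86532273e-01,
         1.15508704e+03],
       [ 0.00000000e+00,  0.00000000e+00,  0.00000000e+00,
         1.00000000e+00]])}
{'clock': 0.1, 'joints': array([-1.29062826e+00,  3.00419325e-01,  1.52151133e+00,  2.62609456e-05,
        1.32067793e+00, -6.65789428e-02]), 'qd': array([-2.31959708e-04, -8.98392512e-04, -1.88607756e-03,  6.14362581e-04,
        9.28247423e-06,  2.58643485e-05]), 'effort': array([ 1.55368649e-03, -5.32644546e+01, -3.53283584e+01,  7.09601166e-02,
        2.34927284e-02, -5.25395910e-05]), 'eef_pos': array([ 186.86395561, -517.04223739,  204.94422832]), 'eef_rot': array([-3.14058066e+00, -9.29705653e-05,  3.46740447e-01]), 'wrist_force': array([-0.45471732,  0.22385509,  0.19504482]), 'moment': array([0.02006828, 0.0061621 , 0.09632572]), 'finger_force': 0.0, 'finger_gap': 93.93451173891681}
```

View pics/side0.png

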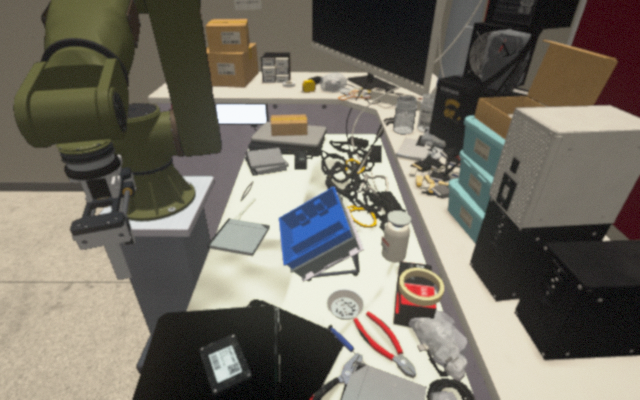

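View pics/top0.png

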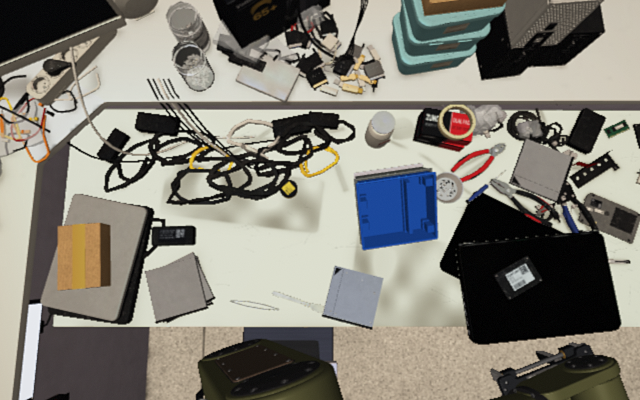

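The side view shows the blue tray in the stand around (318,230). The top view puts the tray at (397,207), the screw dish at (447,187), the yellow tub with black lid at (289,188) and a likely adapter at (175,235). I'll zoom in on these.

```bash
cat > h.py <<'E'
import numpy as np
from cell import manip,camera,get_calibration
def proj(n,P):
    c=get_calibration(n);T=np.linalg.inv(c["cam_to_world"]);p=T[:3,:3]@np.asarray(P,float).T+T[:3,3:4]
    q=c["K"]@np.array([p[0],-p[1],-p[2]]);return (q[:2]/q[2]).T
def unproj(n,uv,z):
    c=get_calibration(n);T=c["cam_to_world"];d=np.linalg.inv(c["K"])@[uv[0],uv[1],1.];d=T[:3,:3]@[d[0],-d[1],-d[2]]
    o=T[:3,3];return o+d*(z-o[2])/d[2]
E
python3 - <<'E'
from h import *
import cv2
t=cv2.imread("pics/top0.png");s=cv2.imread("pics/side0.png")
a=cv2.resize(t[150:270,340:480],None,fx=5,fy=5,interpolation=2)
b=cv2.resize(t[100:250,60:260],None,fx=4,fy=4,interpolation=2)
c=cv2.resize(s[170:290,260:390],None,fx=5,fy=5,interpolation=2)
cv2.imwrite("pics/a.png",a[:600]);cv2.imwrite("pics/b.png",b);cv2.imwrite("pics/c.png",c)
for uv in[(175,235),(157,122),(112,145),(325,118),(588,130)]: print(uv,unproj("top",uv,31))
E
```

```text
(175, 235) [464.95399583 250.18772555  31.        ]
(157, 122) [765.07426591 313.67212607  31.        ]
(112, 145) [701.6255322  428.15064957  31.        ]
(325, 118) [ 777.27297232 -132.795206     31.        ]
(588, 130) [ 745.58267909 -833.18983462   31.        ]
```

View pics/a.png

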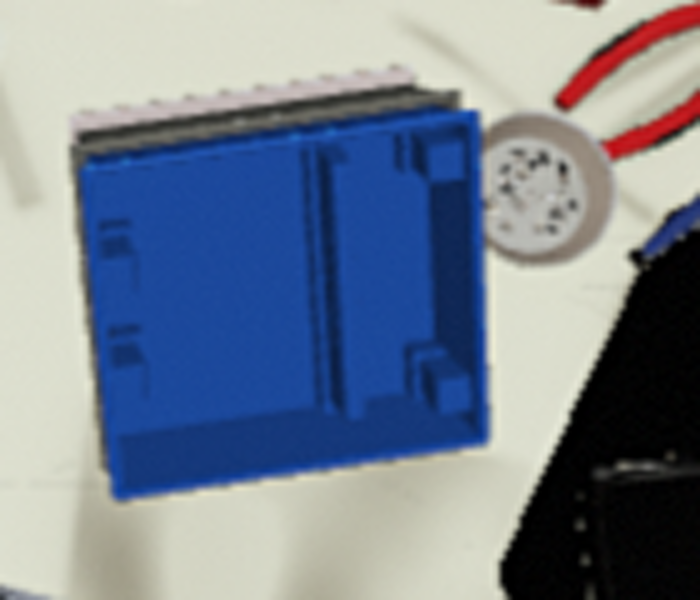

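View pics/b.png

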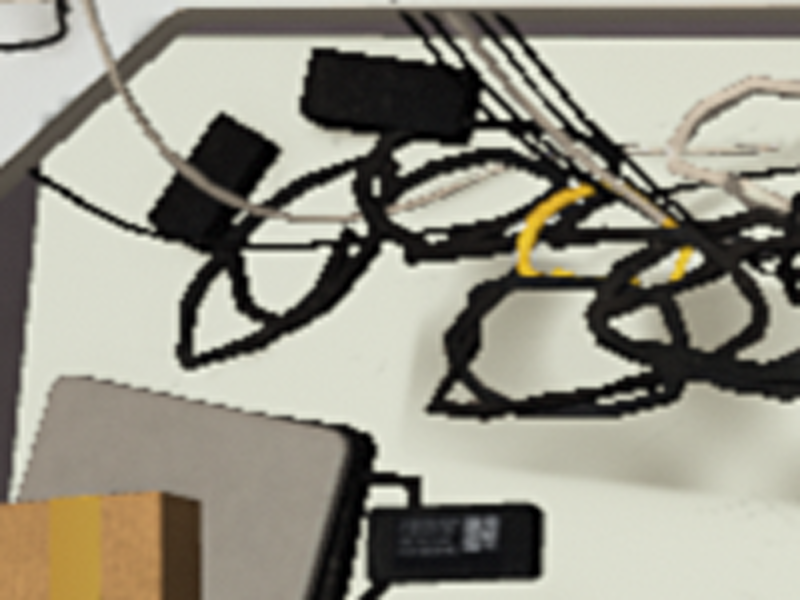

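View pics/c.png

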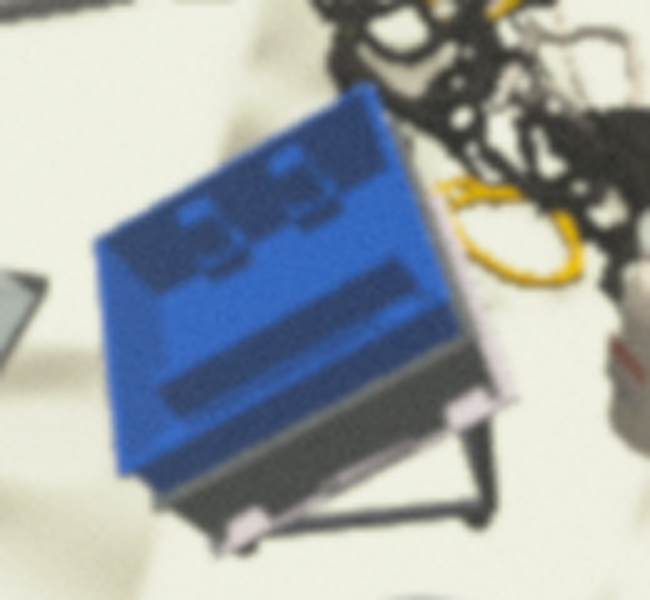

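The blue tray has its narrow compartment to the right (−y), and its x axis runs up the image. The adapter is the labelled brick with top-view extents of about cols 152–196 and rows 226–244.5. I'll fit both poses now.

```bash
cat >> h.py <<'E'
import cv2
from scipy.optimize import least_squares,minimize
from scipy.spatial.transform import Rotation as Ro
def tray_pts(p,pitch=-30,sx=86.5,sy=93.5,z=25):
    L=np.array([[sx,sy,z],[sx,-sy,z],[-sx,-sy,z],[-sx,sy,z]])
    return L@Ro.from_euler("ZY",[p[3],np.deg2rad(pitch)]).as_matrix().T+p[:3]
def boxfit(n,mask,p0,size):
    s=np.array(size)/2;L=np.array([[a,b,c] for a in(-1,1) for b in(-1,1) for c in(0,2)])*s
    def cost(p):
        P=L@Ro.from_euler("z",p[2]).as_matrix().T+[p[0],p[1],0]
        m=np.zeros((1600,2560),np.uint8);cv2.fillConvexPoly(m,cv2.convexHull(np.round(proj(n,P)*4+1.5).astype(np.int32)),1)
        m=cv2.resize(m.astype(np.float32),(640,400),interpolation=cv2.INTER_AREA);return np.abs(m-mask).sum()
    return minimize(cost,p0,method="Nelder-Mead",options=dict(initial_simplex=np.array(p0)+np.vstack([np.zeros(3),np.diag([8,8,.1])])))
E
python3 - <<'E'
from h import *
top=np.array([(356,182),(435.6,172.4),(437.6,238.6),(363.4,249.6)]);side=np.array([(334,187.6),(354,236),(284.4,264.4),(279,218.4)])
f=lambda p:np.r_[(proj("top",tray_pts(p))-top).ravel(),(proj("side",tray_pts(p))-side).ravel()]
r=least_squares(f,[520,-200,110,.1]);print("tray",r.x.round(3),r.fun.reshape(-1,2).round(1).tolist())
R=Ro.from_euler("ZY",[r.x[3],-np.pi/6]).as_matrix()
print("grip",r.x[:3]+R@[0,-30,1],"underside bed z",(r.x[:3]+R@[0,0,-53])[2])
t=cv2.imread("pics/top0.png").max(2)
m=np.zeros(t.shape,np.float32);reg=(slice(222,248),slice(150,200))
k=(t[reg]<110).astype(np.uint8);k=cv2.morphologyEx(cv2.copyMakeBorder(k,20,20,20,20,0),cv2.MORPH_CLOSE,np.ones((9,9)));k=cv2.morphologyEx(k,cv2.MORPH_OPEN,np.ones((9,9)))[20:-20,20:-20]
m[reg]=k;print("mask",k.sum())
q=boxfit("top",m,[465,250,0.],(50,108,31));print("adapter",q.x,q.fun)
for c in [(447,187),(289,188)]:print(unproj("top",c,20))
E
```

```text
tray [ 5.27709e+02 -3.01078e+02  9.97820e+01  1.43000e-01] [[0.0, -0.0], [0.5, -1.7], [0.1, -0.7], [-1.1, -0.7], [1.1, 0.4], [-3.2, -4.0], [-0.6, 3.6], [0.2, 1.0]]
grip [ 531.50396688 -330.84106722  100.64779859] underside bed z 53.88242678253391
mask 832
adapter [4.66122861e+02 2.57919262e+02 4.29768427e-02] 111.5
[ 592.58055398 -452.9991861    20.        ]
[589.26625557 -38.15858587  20.        ]
```

```bash
python3 - <<'E'
from h import *
top=np.array([(356,182),(435.6,172.4),(437.6,238.6),(363.4,249.6)]);side=np.array([(334,187.6),(354,236),(284.4,264.4),(279,218.4)])
for it,(w,z) in enumerate([([1,0,0,1],None),([0,0,0,0],104),([1,0,0,1],104)]):
    w=np.array(w)[:,None]
    f=lambda p:np.r_[(proj("top",tray_pts(p))-top).ravel(),(w*(proj("side",tray_pts(p))-side)).ravel(), 0 if z is None else (p[2]-z)/2]
    r=least_squares(f,[520,-200,110,.1]);print("tray",r.x.round(3),r.fun[:16].reshape(-1,2).round(1).tolist())
    R=Ro.from_euler("ZY",[r.x[3],-np.pi/6]).as_matrix();print("under z",(r.x[:3]+R@[0,0,-53])[2])
p=r.x
T=cv2.resize(cv2.imread("pics/top0.png")[150:270,340:480],None,fx=3,fy=3,interpolation=2);S=cv2.resize(cv2.imread("pics/side0.png")[170:290,260:390],None,fx=3,fy=3,interpolation=2)
for I,n,o in((T,"top",(340,150)),(S,"side",(260,170))):
    for pts in(tray_pts(p),tray_pts(p,z=-3)):
        cv2.polylines(I,[((proj(n,pts)-o+.5)*3).astype(np.int32)],True,(0,255,255))
    R=Ro.from_euler("ZY",[p[3],-np.pi/6]).as_matrix();g=np.array([[66,-30,14],[-66,-30,14]])@R.T+p[:3]
    cv2.polylines(I,[((proj(n,g)-o+.5)*3).astype(np.int32)],False,(0,0,255))
cv2.imwrite("pics/fit.png",np.hstack([T,S]))
E
```

```text
tray [ 5.25764e+02 -3.00895e+02  1.01266e+02  1.42000e-01] [[0.0, 0.6], [0.7, -0.9], [0.2, 0.2], [-1.2, 0.0], [0.4, -0.2], [-0.0, -0.0], [-0.0, 0.0], [-0.5, 0.5]]
under z 55.36665679906296
tray [ 5.25384e+02 -3.00584e+02  1.03527e+02  1.43000e-01] [[-0.0, 0.7], [0.8, -1.0], [0.4, 0.2], [-1.2, 0.2], [0.0, -0.0], [-0.0, -0.0], [-0.0, 0.0], [-0.0, -0.0]]
under z 57.62760214733534
tray [ 5.25638e+02 -3.00880e+02  1.02657e+02  1.42000e-01] [[0.1, 0.6], [0.8, -1.0], [0.4, 0.2], [-1.1, 0.0], [0.4, -0.6], [-0.0, -0.0], [-0.0, 0.0], [-0.6, 0.1]]
under z 56.757199817901466
```

View pics/fit.png

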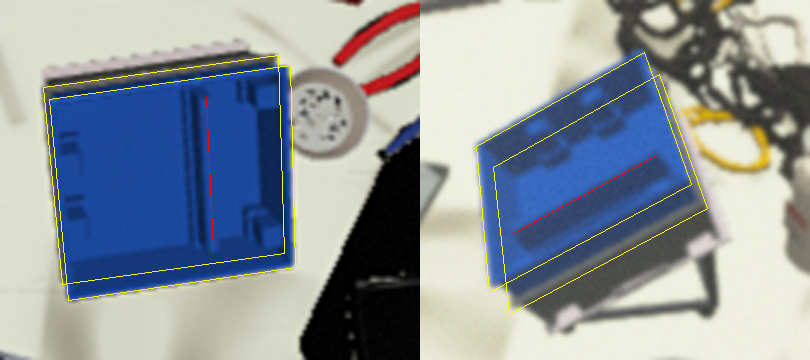

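```bash
python3 - <<'E'
from h import *
p=np.array([525.7,-300.8,102.3,.142]);R=Ro.from_euler("ZY",[p[3],-np.pi/6]).as_matrix()
for n in("top","side"):
    I=cv2.imread(f"pics/{n}0.png").astype(np.float32).sum(2)
    for x in (-40,0,40):
        row=[]
        for y in range(-52,-8,2):
            P=np.array([[x+d,y,14] for d in range(-12,13,2)])@R.T+p[:3]
            uv=proj(n,P).astype(np.float32);row.append(cv2.remap(I,uv[:,:1],uv[:,1:],1).mean())
        print(n,x,np.round(row).astype(int).tolist())
E
```

```text
top -40 [252, 256, 255, 254, 253, 254, 255, 255, 254, 255, 255, 257, 253, 220, 165, 124, 131, 187, 213, 197, 183, 223]
top 0 [254, 254, 254, 254, 254, 254, 254, 254, 252, 254, 255, 257, 254, 229, 176, 136, 137, 179, 219, 201, 181, 217]
top 40 [255, 255, 255, 254, 255, 255, 254, 254, 255, 254, 255, 257, 257, 233, 180, 138, 130, 166, 222, 205, 182, 213]
side -40 [236, 234, 234, 234, 232, 232, 234, 235, 236, 241, 249, 263, 286, 309, 327, 341, 348, 353, 355, 355, 353, 353]
side 0 [233, 231, 230, 229, 231, 231, 229, 228, 231, 235, 243, 259, 280, 305, 325, 339, 347, 351, 353, 354, 353, 352]
side 40 [230, 226, 223, 224, 227, 227, 228, 228, 227, 230, 240, 254, 274, 299, 320, 334, 343, 348, 348, 349, 349, 348]
```

The fit overlay matches the blue rim in both views. The tool stays vertical, so each tilt has to come from pivoting about the horizontal pinch axis. I'll go above the grip now.

Emit:
{"op": "arm_command", "data": {
  "targets": [
    {"hand": 0.06, "yaw": 0.15},
    {"yaw": 0.055},
    {"x": 0.0455, "y": -0.017},
    {"x": 0.0455, "y": -0.017},
    {"x": 0.0455, "y": -0.017},
    {"x": 0.0455, "y": -0.017},
    {"x": 0.0455, "y": -0.017},
    {"x": 0.0455, "y": -0.017},
    {"x": 0.0455, "y": -0.017},
    {"x": 0.0455, "y": -0.017}
  ],
  "newtons": 30
}}

```text
schema error: expected keys hand, x, y, z, yaw
```

Emit:
{"op": "arm_command", "data": {
  "targets": [
    {},
    {},
    {"z": 0.025},
    {"z": 0.02},
    {}
  ]
}}

```text
schema error: expected keys hand, x, y, z, yaw
```

```bash
cat >> h.py <<'E'
def d(x,y,z,yaw=None):
    s=manip.read_state();p=s["eef_pos"];w=s["eef_rot"][2]
    D=np.array([x,y,z])-p;yw=w if yaw is None else yaw;c,n=np.cos(yw),np.sin(yw)
    print("at",p.round(1),"yaw",w.round(3),"| dx dy dz",(np.array([c*D[0]+n*D[1],n*D[0]-c*D[1],-D[2]])/1000).round(4),"turn",None if yaw is None else round((w-yaw+np.pi)%(2*np.pi)-np.pi,3))
def view(name,*crops):
    out=[]
    for n,c,r,w,hh,f in crops:
        I=camera(n)[:,:,::-1];out.append(cv2.resize(I[r:r+hh,c:c+w],None,fx=f,fy=f,interpolation=2))
    H=max(o.shape[0] for o in out);cv2.imwrite(f"pics/{name}.png",np.hstack([cv2.copyMakeBorder(o,0,H-o.shape[0],0,0,0) for o in out]))
E
python3 -c "
from h import *
d(528,-331,87,.142)
view('g1',('top',350,160,100,100,4),('side',270,140,100,130,4))"
```

```text
at [ 186.9 -517.   204.9] yaw 0.347 | dx dy dz [ 0.364  -0.1359  0.1179] turn 0.205
```

View pics/g1.png

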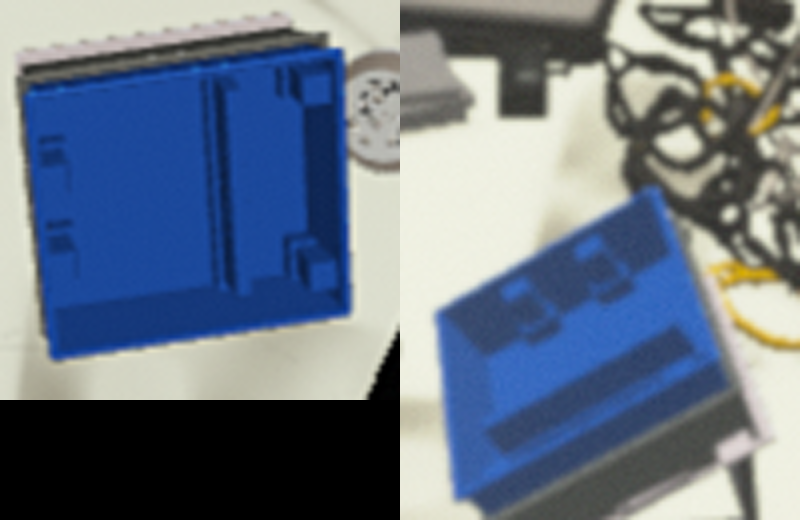

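The view is unchanged because the calls were refused; every key must be given. The ridge's left top edge is at about col 409 in the top view, as modelled.

Emit:
{"op": "arm_command", "data": {
  "targets": [
    {"hand": 0.06, "x": 0, "y": 0, "z": 0, "yaw": 0.15},
    {"hand": 0.06, "x": 0, "y": 0, "z": 0, "yaw": 0.055},
    {"hand": 0.06, "x": 0.0455, "y": -0.017, "z": 0, "yaw": 0},
    {"hand": 0.06, "x": 0.0455, "y": -0.017, "z": 0, "yaw": 0},
    {"hand": 0.06, "x": 0.0455, "y": -0.017, "z": 0, "yaw": 0},
    {"hand": 0.06, "x": 0.0455, "y": -0.017, "z": 0, "yaw": 0},
    {"hand": 0.06, "x": 0.0455, "y": -0.017, "z": 0, "yaw": 0},
    {"hand": 0.06, "x": 0.0455, "y": -0.017, "z": 0, "yaw": 0},
    {"hand": 0.06, "x": 0.0455, "y": -0.017, "z": 0, "yaw": 0},
    {"hand": 0.06, "x": 0.0455, "y": -0.017, "z": 0, "yaw": 0}
  ],
  "newtons": 30
}}

```text
clock: 1.2
eef_pos: [529.6, -329.8, 205.4]
eef_rot: [-3.142, 0.0, 0.142]
wrist_force: [0.0, -0.6, 1.3]
finger_gap: 49.6
finger_force: 0.0
```

Emit:
{"op": "arm_command", "data": {
  "targets": [
    {"hand": 0.06, "x": 0, "y": 0, "z": 0, "yaw": 0},
    {"hand": 0.06, "x": 0, "y": 0, "z": 0.025, "yaw": 0},
    {"hand": 0.06, "x": 0, "y": 0, "z": 0.02, "yaw": 0},
    {"hand": 0.06, "x": 0, "y": 0, "z": 0, "yaw": 0},
    {"hand": 0.06, "x": 0, "y": 0, "z": 0, "yaw": 0}
  ]
}}

```text
clock: 1.7
eef_pos: [527.8, -331.6, 161.0]
eef_rot: [3.142, 0.0, 0.141]
wrist_force: [0.1, -0.3, -0.3]
finger_gap: 50.1
finger_force: 0.0
```

```bash
python3 -c "
from h import *
d(528,-331,87,.142)
view('g2',('top',350,160,100,100,4),('side',270,140,100,130,4))"
```

```text
at [ 527.8 -331.6  161. ] yaw 0.141 | dx dy dz [ 0.0003 -0.0005  0.074 ] turn -0.001
```

View pics/g2.png

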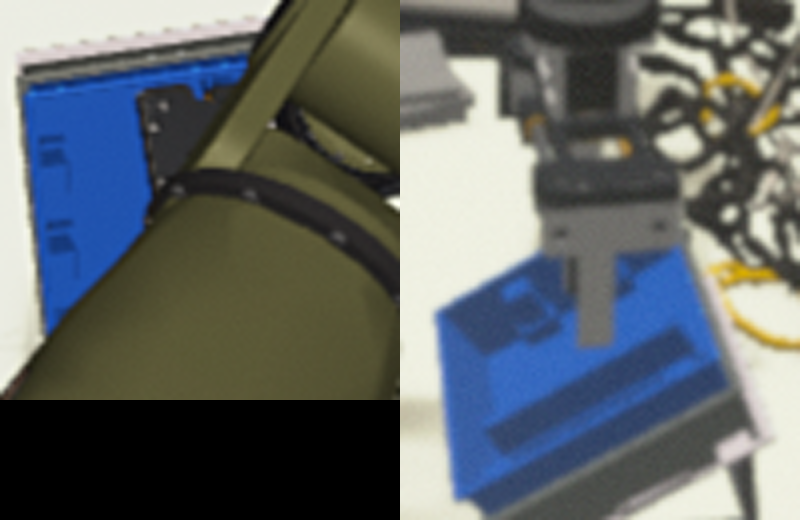

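The gripper sits over the middle of the ridge, with its fingertip at about (595,345) in the right-hand crop. I'll descend and feel for contact.

Emit:
{"op": "arm_command", "data": {
  "targets": [
    {"hand": 0.06, "x": 0, "y": 0, "z": 0.02, "yaw": 0},
    {"hand": 0.06, "x": 0, "y": 0, "z": 0.02, "yaw": 0},
    {"hand": 0.06, "x": 0, "y": 0, "z": 0.018, "yaw": 0},
    {"hand": 0.06, "x": 0, "y": 0, "z": 0.016, "yaw": 0},
    {"hand": 0.06, "x": 0, "y": 0, "z": 0, "yaw": 0}
  ]
}}

```text
clock: 2.3
eef_pos: [527.7, -331.2, 85.8]
eef_rot: [-3.141, 0.001, 0.142]
wrist_force: [0.7, -0.0, 0.2]
finger_gap: 49.9
finger_force: 0.0
```

Emit:
{"op": "arm_command", "data": {
  "targets": [
    {"hand": -0.5, "x": 0, "y": 0, "z": 0, "yaw": 0},
    {"hand": -0.5, "x": 0, "y": 0, "z": 0, "yaw": 0},
    {"hand": -0.6, "x": 0, "y": 0, "z": 0, "yaw": 0}
  ],
  "newtons": 5
}}

```text
clock: 2.6
eef_pos: [528.4, -331.4, 87.5]
eef_rot: [3.141, -0.001, 0.142]
wrist_force: [-0.1, 0.3, -0.3]
finger_gap: 29.2
finger_force: 0.0
```

Emit:
{"op": "arm_command", "data": {
  "targets": [
    {"hand": -0.66, "x": 0, "y": 0, "z": 0, "yaw": 0},
    {"hand": -0.7, "x": 0, "y": 0, "z": 0, "yaw": 0},
    {"hand": -0.7, "x": 0, "y": 0, "z": 0, "yaw": 0}
  ],
  "newtons": 5
}}

```text
clock: 2.9
eef_pos: [528.1, -330.0, 87.1]
eef_rot: [-3.14, 0.0, 0.142]
wrist_force: [-1.9, 10.0, 7.1]
finger_gap: 19.7
finger_force: 5.0
```

Only the +y finger touches, so the ridge centre is about 4 mm further to +y. I'll back off, shift and close again.

Emit:
{"op": "arm_command", "data": {
  "targets": [
    {"hand": -0.45, "x": 0, "y": 0, "z": 0, "yaw": 0},
    {"hand": -0.45, "x": 0, "y": -0.004, "z": 0, "yaw": 0},
    {"hand": -0.6, "x": 0, "y": 0, "z": 0, "yaw": 0},
    {"hand": -0.68, "x": 0, "y": 0, "z": 0, "yaw": 0},
    {"hand": -0.68, "x": 0, "y": 0, "z": 0, "yaw": 0}
  ],
  "newtons": 4
}}

```text
clock: 3.4
eef_pos: [527.5, -327.3, 86.5]
eef_rot: [3.142, -0.0, 0.142]
wrist_force: [-0.6, 0.0, 2.3]
finger_gap: 19.2
finger_force: 4.0
```

Emit:
{"op": "arm_command", "data": {
  "targets": [
    {"hand": -0.72, "x": 0, "y": 0, "z": 0, "yaw": 0},
    {"hand": -0.74, "x": 0, "y": 0, "z": 0, "yaw": 0},
    {"hand": -0.76, "x": 0, "y": 0, "z": 0, "yaw": 0}
  ],
  "newtons": 4
}}

```text
clock: 3.7
eef_pos: [527.5, -327.2, 86.5]
eef_rot: [3.142, -0.0, 0.142]
wrist_force: [-0.4, 0.7, 1.5]
finger_gap: 18.7
finger_force: 4.0
```

Emit:
{"op": "arm_command", "data": {
  "targets": [
    {"hand": -0.5, "x": 0, "y": 0, "z": 0, "yaw": 0},
    {"hand": -0.5, "x": 0, "y": 0, "z": -0.006, "yaw": 0},
    {"hand": -0.65, "x": 0, "y": 0, "z": 0, "yaw": 0},
    {"hand": -0.7, "x": 0, "y": 0, "z": 0, "yaw": 0},
    {"hand": -0.74, "x": 0, "y": 0, "z": 0, "yaw": 0},
    {"hand": -0.76, "x": 0, "y": 0, "z": 0, "yaw": 0}
  ],
  "newtons": 4
}}

```text
clock: 4.3
eef_pos: [527.8, -327.4, 93.2]
eef_rot: [3.141, -0.001, 0.142]
wrist_force: [-0.4, 1.5, 5.8]
finger_gap: 18.7
finger_force: 4.0
```

Emit:
{"op": "arm_command", "data": {
  "targets": [
    {"hand": -0.5, "x": 0, "y": 0, "z": 0, "yaw": 0},
    {"hand": -0.5, "x": 0, "y": 0, "z": -0.007, "yaw": 0},
    {"hand": -0.65, "x": 0, "y": 0, "z": 0, "yaw": 0},
    {"hand": -0.7, "x": 0, "y": 0, "z": 0, "yaw": 0},
    {"hand": -0.74, "x": 0, "y": 0, "z": 0, "yaw": 0},
    {"hand": -0.76, "x": 0, "y": 0, "z": 0, "yaw": 0}
  ],
  "newtons": 4
}}

```text
clock: 4.9
eef_pos: [527.4, -327.3, 99.3]
eef_rot: [3.142, 0.0, 0.142]
wrist_force: [-0.2, -1.8, 0.1]
finger_gap: 11.8
finger_force: 4.0
```

```bash
python3 -c "
from h import *
s=manip.read_state();print(s['wrist_force'],s['moment'],s['finger_gap'],s['finger_force'])
view('g3',('side',290,180,80,90,6))"
```

```text
[-0.23052234 -1.84883147  0.07856688] [-0.14342589  0.00057136  0.06429143] 11.756190691706633 3.9991868287324905
```

View pics/g3.png

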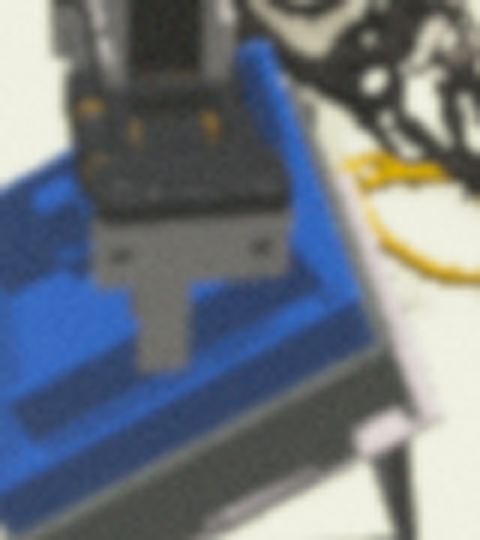

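The fingers now pinch the ridge (11.8 mm gap, mid-ridge), clear of its 20 mm wide shoulder. I'll grip firmly and draw the tray out along its own normal.

Emit:
{"op": "arm_command", "data": {
  "targets": [
    {"hand": -1, "x": 0, "y": 0, "z": 0, "yaw": 0},
    {"hand": -1, "x": 0, "y": 0, "z": 0, "yaw": 0},
    {"hand": -1, "x": -0.004, "y": 0, "z": -0.007, "yaw": 0},
    {"hand": -1, "x": -0.005, "y": 0, "z": -0.0087, "yaw": 0},
    {"hand": -1, "x": -0.005, "y": 0, "z": -0.0087, "yaw": 0},
    {"hand": -1, "x": -0.005, "y": 0, "z": -0.0087, "yaw": 0}
  ],
  "newtons": 45
}}

```text
clock: 5.55
eef_pos: [508.1, -330.0, 133.6]
eef_rot: [3.142, -0.0, 0.142]
wrist_force: [-0.1, 0.4, -2.7]
finger_gap: 11.6
finger_force: 45.0
```

Emit:
{"op": "arm_command", "data": {
  "targets": [
    {"hand": -1, "x": -0.01, "y": 0, "z": -0.0173, "yaw": 0},
    {"hand": -1, "x": -0.012, "y": 0, "z": -0.021, "yaw": 0},
    {"hand": -1, "x": -0.012, "y": 0, "z": -0.021, "yaw": 0},
    {"hand": -1, "x": -0.01, "y": 0, "z": -0.03, "yaw": 0},
    {"hand": -1, "x": 0, "y": 0, "z": -0.03, "yaw": 0},
    {"hand": -1, "x": 0, "y": 0, "z": 0, "yaw": 0}
  ]
}}

```text
clock: 6.15
eef_pos: [465.5, -337.0, 256.7]
eef_rot: [3.136, -0.005, 0.141]
wrist_force: [0.5, 0.8, -3.5]
finger_gap: 11.7
finger_force: 45.0
```

```bash
cat >> h.py <<'E'
def blue(n):
    I=cv2.cvtColor(camera(n),cv2.COLOR_RGB2HSV);m=cv2.inRange(I,(105,150,40),(125,255,255));m=cv2.morphologyEx(m,cv2.MORPH_OPEN,np.ones((3,3)))
    k,l,s,c=cv2.connectedComponentsWithStats(m);i=1+s[1:,4].argmax();return (l==i).astype(np.uint8),s[i],c[i]
E
python3 -c "
from h import *
d(430,20,250,.142)
for n in('top','side'):
    m,s,c=blue(n);print(n,s,c.round(1))
c=camera('top');print(c[200:245:8,356:366].sum(2).tolist())
"
```

```text
at [ 465.5 -337.   256.7] yaw 0.141 | dx dy dz [ 0.0153 -0.3584  0.0067] turn -0.001
top [ 370  185   69   83 2437] [392.9 217.1]
side [250 165  36  45 884] [263.8 186.5]
[[328, 269, 271, 292, 291, 287, 294, 292, 275, 263], [535, 331, 274, 278, 292, 292, 297, 291, 290, 294], [685, 604, 364, 281, 244, 205, 204, 205, 203, 202], [674, 683, 578, 305, 277, 286, 294, 290, 292, 291], [655, 638, 608, 497, 292, 258, 239, 225, 228, 222], [620, 595, 589, 549, 412, 282, 257, 236, 227, 225]]
```

Emit:
{"op": "arm_command", "data": {
  "targets": [
    {"hand": -1, "x": -0.001, "y": -0.025, "z": 0, "yaw": 0},
    {"hand": -1, "x": -0.001, "y": -0.04, "z": 0, "yaw": 0},
    {"hand": -1, "x": -0.001, "y": -0.045, "z": 0, "yaw": 0},
    {"hand": -1, "x": -0.001, "y": -0.045, "z": 0, "yaw": 0},
    {"hand": -1, "x": -0.001, "y": -0.045, "z": 0, "yaw": 0},
    {"hand": -1, "x": -0.001, "y": -0.045, "z": 0, "yaw": 0},
    {"hand": -1, "x": -0.001, "y": -0.045, "z": 0, "yaw": 0},
    {"hand": -1, "x": -0.001, "y": -0.025, "z": 0.02, "yaw": 0},
    {"hand": -1, "x": -0.001, "y": -0.015, "z": 0.035, "yaw": 0},
    {"hand": -1, "x": 0, "y": 0, "z": 0.04, "yaw": 0}
  ]
}}

```text
clock: 7.3
eef_pos: [408.8, -9.0, 155.1]
eef_rot: [-3.141, -0.0, 0.144]
wrist_force: [1.5, -0.3, -3.9]
finger_gap: 11.6
finger_force: 45.0
```

Emit:
{"op": "arm_command", "data": {
  "targets": [
    {"hand": -1, "x": 0, "y": 0, "z": 0.04, "yaw": 0},
    {"hand": -1, "x": 0, "y": 0, "z": 0.035, "yaw": 0},
    {"hand": -1, "x": 0, "y": 0, "z": 0.015, "yaw": 0},
    {"hand": -1, "x": 0, "y": 0, "z": 0.01, "yaw": 0},
    {"hand": -1, "x": 0, "y": 0, "z": 0, "yaw": 0}
  ]
}}

```text
clock: 7.8
eef_pos: [408.5, -10.6, 55.5]
eef_rot: [-3.141, 0.003, 0.142]
wrist_force: [-0.6, 0.2, -2.8]
finger_gap: 11.6
finger_force: 45.0
```

```bash
python3 -c "
from h import *
d(410,-10,51,.142);print(manip.read_state()['wrist_force'])
for n in('top','side'):
    m,s,c=blue(n);print(n,s,c.round(1))
"
```

```text
at [408.5 -10.6  55.5] yaw 0.142 | dx dy dz [ 0.0015 -0.0003  0.0045] turn -0.0
[-0.62805051  0.18807107 -2.79133944]
top [251 223  48  13 403] [278.5 229. ]
side [255 175  21  27 298] [261.9 187. ]
```

Emit:
{"op": "arm_command", "data": {
  "targets": [
    {"hand": -1, "x": 0, "y": 0, "z": 0.002, "yaw": 0},
    {"hand": -1, "x": 0, "y": 0, "z": 0.002, "yaw": 0},
    {"hand": -1, "x": 0.005, "y": 0, "z": 0.005, "yaw": 0},
    {"hand": -1, "x": 0.005, "y": 0, "z": 0.005, "yaw": 0}
  ],
  "newtons": 10
}}

```text
clock: 8.3
eef_pos: [420.3, -9.3, 42.9]
eef_rot: [3.141, -0.001, 0.142]
wrist_force: [1.2, 0.1, -1.0]
finger_gap: 11.7
finger_force: 10.0
```

Emit:
{"op": "arm_command", "data": {
  "targets": [
    {"hand": -1, "x": 0.004, "y": 0, "z": 0.0055, "yaw": 0},
    {"hand": -1, "x": 0.004, "y": 0, "z": 0.006, "yaw": 0},
    {"hand": -1, "x": 0, "y": 0, "z": 0, "yaw": 0}
  ]
}}

```text
clock: 8.6
eef_pos: [427.3, -8.0, 30.3]
eef_rot: [-3.141, 0.002, 0.142]
wrist_force: [0.2, -0.1, -3.2]
finger_gap: 12.2
finger_force: 10.0
```

Emit:
{"op": "arm_command", "data": {
  "targets": [
    {"hand": -1, "x": 0.002, "y": 0, "z": 0.004, "yaw": 0},
    {"hand": -1, "x": 0.002, "y": 0, "z": 0.004, "yaw": 0},
    {"hand": -1, "x": 0, "y": 0, "z": 0, "yaw": 0}
  ]
}}

```text
clock: 8.9
eef_pos: [431.2, -7.5, 22.9]
eef_rot: [-3.141, 0.001, 0.142]
wrist_force: [-0.8, 0.6, -1.7]
finger_gap: 11.6
finger_force: 10.0
```

Emit:
{"op": "arm_command", "data": {
  "targets": [
    {"hand": -1, "x": 0, "y": 0, "z": 0.003, "yaw": 0},
    {"hand": -1, "x": 0, "y": 0, "z": 0, "yaw": 0}
  ]
}}

```text
clock: 9.1
eef_pos: [431.3, -7.6, 20.2]
eef_rot: [-3.142, 0.0, 0.142]
wrist_force: [1.3, -0.8, -2.0]
finger_gap: 11.9
finger_force: 10.0
```

Emit:
{"op": "arm_command", "data": {
  "targets": [
    {"hand": -1, "x": 0, "y": 0, "z": 0.003, "yaw": 0},
    {"hand": -1, "x": 0, "y": 0, "z": 0, "yaw": 0}
  ]
}}

```text
clock: 9.3
eef_pos: [431.6, -7.6, 17.4]
eef_rot: [3.141, -0.001, 0.142]
wrist_force: [0.7, 0.5, -0.7]
finger_gap: 11.6
finger_force: 10.0
```

Emit:
{"op": "arm_command", "data": {
  "targets": [
    {"hand": -1, "x": 0, "y": 0, "z": 0.002, "yaw": 0},
    {"hand": -1, "x": 0, "y": 0, "z": 0, "yaw": 0}
  ]
}}

```text
clock: 9.5
eef_pos: [432.1, -7.6, 15.9]
eef_rot: [3.141, -0.002, 0.142]
wrist_force: [0.0, 1.3, 5.8]
finger_gap: 12.0
finger_force: 10.0
```

Emit:
{"op": "arm_command", "data": {
  "targets": [
    {"hand": -0.3, "x": 0, "y": 0, "z": 0, "yaw": 0},
    {"hand": -0.3, "x": 0, "y": 0, "z": 0, "yaw": 0},
    {"hand": -0.3, "x": 0, "y": 0, "z": -0.01, "yaw": 0},
    {"hand": -0.3, "x": 0, "y": 0, "z": -0.02, "yaw": 0},
    {"hand": 0.7, "x": 0, "y": 0, "z": -0.04, "yaw": 0},
    {"hand": 0.7, "x": 0, "y": 0, "z": -0.05, "yaw": 0}
  ]
}}

```text
clock: 10.1
eef_pos: [430.2, -7.5, 136.3]
eef_rot: [-3.141, 0.003, 0.142]
wrist_force: [0.6, 0.5, 0.4]
finger_gap: 45.2
finger_force: 0.0
```

The blue tray is down on the bench. Next I'll refine the adapter position from edge profiles.

```bash
python3 - <<'E'
from h import *
I=camera("top").astype(np.float32).max(2)
print("cols\n",I[224:248:2,148:202:2].astype(int))
m,s,c=blue("top");print("blue",s,c.round(1),cv2.minAreaRect(np.argwhere(m)[:,::-1].astype(np.float32)))
S=camera("side").astype(np.float32).max(2)
P=proj("side",[[466+a,258+b,z] for a in(-25,25) for b in(-54,54) for z in(0,31)]);print(P.round(0).tolist())
u0,v0=P.min(0).astype(int)-5;u1,v1=P.max(0).astype(int)+6;print(u0,v0);print(S[v0:v1:2,u0:u1:2].astype(int))
E
```

```text
cols
 [[ 11  10 194 238 237 237 247  52  38 248 238 238 239 239 240 240 240 240
  242 234 232 233 237 236 232 231 232]
 [  6  29 229 169 169 169 175  37  25 121 120  77  76  76  79  54  51  52
   55  36  36  37  40 167 239 232 232]
 [  7  18  50  16  20  20  20  24  26  27  25  25  23  24  31  39  29  43
   32  26  24  22  16   3 193 234 233]
 [  4 161  52  28  31  24  41  52  60  58  57  63  64  56  91 141  94 132
   79  23  25  24  20  10 194 235 232]
 [  5 163  51  31  30  28  43  52  57  51  53  47  63  25  98 134 109 110
   65  22  24  25  23   8 195 235 233]
 [ 12 186  46  36  29  25  42  47  43  43  40  49  41  17  96 122 106 128
   54  24  23  24  22   9 194 235 232]
 [ 31 225  41  33  28  28  41  44  38  48  41  45  53  32 103 136  76  96
   41  25  23  25  20  11 202 235 233]
 [ 35 228  39  35  31  29  46  48  44  57  49  42  49  34  28  32  18  20
   22  26  24  23  17  19 220 235 233]
 [160 232  36  36  29  25  22  20  19  21  22  20  20  20  22  22  21  22
   21  26  25  27  18  19 219 234 233]
 [164 230  38  31  34  26  25  25  26  25  25  24  27  25  30  24  22  23
   
[... 658 characters left out ...]
54  53  55  53  57  56  67  52  50  54]
 [122  93  54  57  64  62  63  66  62  68  55  54  53]
 [122 142 142  93  58  62  67  71  60  63  72  71  55]
 [124 222 235 162  61  60  67  74  71 110 169 151 100]
 [124 225 239 162  64  69  98 106  83  88 149 140 177]
 [124 220 238 160  64  64  81  85  73 121 229 234 235]
 [119 209 238 159  62  56  56  59  56 124 230 239 239]
 [122 209 237 154  58  53  50  48  49 122 231 240 237]
 [151 219 239 154  56  51  53  49  49 125 229 238 235]
 [225 235 231 149  67  71  86  88 105 133 219 238 230]
 [184 175 167 136 117 112 116 121 133 139 199 227 226]
 [117 139 162 154 115 112 107 108 110 112 179 218 224]
 [111 151 181 170 120 108 109 109 108 108 159 194 218]]
```

Emit:
{"op": "arm_command", "data": {
  "targets": [
    {"hand": 0.4, "x": 0.0114, "y": -0.0373, "z": 0, "yaw": 0},
    {"hand": 0.4, "x": 0.0114, "y": -0.0373, "z": 0, "yaw": 0},
    {"hand": 0.4, "x": 0.0114, "y": -0.0373, "z": 0, "yaw": 0},
    {"hand": 0.4, "x": 0.0114, "y": -0.0373, "z": 0, "yaw": 0},
    {"hand": 0.4, "x": 0.0114, "y": -0.0373, "z": 0, "yaw": 0},
    {"hand": 0.4, "x": 0.0114, "y": -0.0373, "z": 0, "yaw": 0},
    {"hand": 0.4, "x": 0, "y": 0, "z": 0, "yaw": -0.14},
    {"hand": 0.4, "x": 0, "y": 0, "z": 0, "yaw": -0.146},
    {"hand": 0.4, "x": 0, "y": 0, "z": 0, "yaw": -0.147},
    {"hand": 0.4, "x": 0, "y": 0, "z": 0, "yaw": -0.147}
  ]
}}

```text
clock: 11.25
eef_pos: [466.8, 223.5, 134.3]
eef_rot: [-3.141, 0.002, 0.728]
wrist_force: [0.4, -0.5, -0.1]
finger_gap: 65.8
finger_force: 0.0
```

Emit:
{"op": "arm_command", "data": {
  "targets": [
    {"hand": 0.4, "x": 0, "y": 0, "z": 0, "yaw": -0.146},
    {"hand": 0.4, "x": 0, "y": 0, "z": 0, "yaw": -0.146},
    {"hand": 0.4, "x": 0, "y": 0, "z": 0, "yaw": -0.146},
    {"hand": 0.4, "x": 0, "y": 0, "z": 0.02, "yaw": -0.146},
    {"hand": 0.4, "x": 0, "y": 0, "z": 0.02, "yaw": -0.147},
    {"hand": 0.4, "x": 0, "y": 0, "z": 0.02, "yaw": -0.147},
    {"hand": 0.4, "x": 0, "y": 0, "z": 0, "yaw": 0}
  ]
}}

```text
clock: 11.95
eef_pos: [465.6, 222.9, 72.4]
eef_rot: [-3.136, 0.002, 1.602]
wrist_force: [-0.5, 0.1, 0.5]
finger_gap: 65.7
finger_force: 0.0
```

```bash
python3 -c "
from h import *
d(466,224,8,1.60)
m,s,c=blue('top');print('blue',s,c.round(1),cv2.minAreaRect(np.argwhere(m)[:,::-1].astype(np.float32)))
np.save('blue.npy',m)"
```

```text
at [465.6 222.9  72.4] yaw 1.602 | dx dy dz [0.0011 0.0004 0.0644] turn 0.002
blue [ 225  212   80   77 5014] [264.1 250.2] ((263.756591796875, 250.2150115966797), (68.45735931396484, 74.58248901367188), 82.23483276367188)
```

Emit:
{"op": "arm_command", "data": {
  "targets": [
    {"hand": 0.4, "x": 0, "y": 0, "z": 0.02, "yaw": 0},
    {"hand": 0.4, "x": 0, "y": 0, "z": 0.02, "yaw": 0},
    {"hand": 0.4, "x": 0, "y": 0, "z": 0.015, "yaw": 0},
    {"hand": 0.4, "x": 0, "y": 0, "z": 0.009, "yaw": 0},
    {"hand": 0.4, "x": 0, "y": 0, "z": 0, "yaw": 0}
  ],
  "newtons": 6
}}

```text
clock: 12.5
eef_pos: [467.2, 223.5, 11.1]
eef_rot: [-3.141, 0.0, 1.597]
wrist_force: [0.2, 0.2, 0.1]
finger_gap: 65.8
finger_force: 0.0
```

Emit:
{"op": "arm_command", "data": {
  "targets": [
    {"hand": 0.1, "x": 0, "y": 0, "z": 0, "yaw": 0},
    {"hand": 0, "x": 0, "y": 0, "z": 0, "yaw": 0},
    {"hand": -0.1, "x": 0, "y": 0, "z": 0, "yaw": 0},
    {"hand": -0.1, "x": 0, "y": 0, "z": 0, "yaw": 0}
  ]
}}

```text
clock: 12.9
eef_pos: [467.8, 223.8, 12.2]
eef_rot: [3.141, -0.0, 1.6]
wrist_force: [-1.6, -1.2, 5.8]
finger_gap: 49.9
finger_force: 6.0
```

Emit:
{"op": "arm_command", "data": {
  "targets": [
    {"hand": -0.1, "x": 0.002, "y": 0, "z": -0.0075, "yaw": 0},
    {"hand": -0.1, "x": 0.003, "y": 0, "z": -0.0073, "yaw": 0},
    {"hand": -0.1, "x": 0.0035, "y": 0, "z": -0.007, "yaw": 0},
    {"hand": -0.1, "x": 0.004, "y": 0, "z": -0.0067, "yaw": 0},
    {"hand": -0.1, "x": 0.0047, "y": 0, "z": -0.0062, "yaw": 0},
    {"hand": -0.1, "x": 0.0051, "y": 0, "z": -0.0059, "yaw": 0},
    {"hand": -0.1, "x": 0, "y": 0, "z": 0, "yaw": 0}
  ]
}}

```text
clock: 13.6
eef_pos: [467.1, 246.8, 52.8]
eef_rot: [3.14, -0.001, 1.6]
wrist_force: [0.1, -0.2, 0.5]
finger_gap: 49.8
finger_force: 6.0
```

```bash
python3 - <<'E'
from h import *
d(466,248,48,1.60);s=manip.read_state();print(s['wrist_force'],s['moment'],s['finger_gap'])
T=camera("top").astype(np.float32).max(2);print("left edge top row 232-240:",T[232:242:3,146:176:2].astype(int))
S=camera("side").astype(np.float32).max(2);print(S[100:184:3,276:330:2].astype(int))
E
```

```text
at [467.1 246.8  52.8] yaw 1.6 | dx dy dz [ 0.0013 -0.0011  0.0048] turn 0.0
[ 0.12018448 -0.1648072   0.46811524] [-0.06359547 -0.18906478  0.04263914] 49.79793483518855
left edge top row 232-240: [[ 88  87  90  64  27  29  30  31  29  30  28  56 142  21  23]
 [ 91  91  95  88  25  30  29  30  29  30  29  41 131  20  24]
 [ 96  98 103 110  55  27  29  30  30  30  31  32 120  19  23]
 [ 70 107 126 132 117  27  30  28  30  29  31  28  77  55  19]]
[[134 135 135 136 137 136 135 104  73  71  64  62  67  65  67  73  89 133
  135 136 138 140 140 137 140 136 138]
 [115 123 125 125 126 124 114  66  68  84  88  89  88  90  82  71  57 109
  125 125 126 127 127 127 122 122 124]
 [ 81 113 120 121 121 124 172 150  77  52  48  51  49  47  50  59  86 114
  117 118 121 119 114  82  72  89 117]
 [112 116 121 117 122 121 124 133 121  99 105 100  99 103  96 114 120 118
  118 121 121 117 116 113 110 117 115]
 [119 118 120 121 120 121 101 112 100  91 104 107 111 112 103 117 118 119
  119 122 119 120 118 117 119 118 117]
 [120  90  87  90 144 155 117 115 105  93  89 102 115 112 121 116 104 105
  104 103 
[... 1815 characters left out ...]
 202  82  72 175 212]
 [126 116 107 104  99 121 190 238 241 241 239 240 240 239 240 240 240 239
  235 229 224 223 198  87  95 100 191]
 [ 94  95  95 125 136 157 216 222 205 206 203 204 204 192 191 185 212 233
  230 220 219 221 200  97 106  99 100]
 [135 132 118 114 114 113 118 140 164 155 117 111 110 111 109 114 178 219
  225 218 215 218 217 190  90  62  64]
 [181 167 118 111 110 107 112 131 141 137 113 108 109 107 108 111 145 191
  213 212 213 211 216 219 206 159  76]
 [107 109 111 109 109 110 111 108 105 108 114 110 108 107 111 108 123 180
  185 207 210 212 216 220 218 132  63]
 [120 122 148 111 108 111 123 144 132 130 141 125 126 128 128 114 109 166
  182 209 214 217 216 217 191  86  62]]
```

```bash
python3 - <<'E'
from h import *
np.set_printoptions(linewidth=250)
T=camera("top").astype(np.float32).max(2);O=cv2.imread("pics/top0.png").astype(np.float32).max(2)
for r in range(218,254,4): print(r,T[r,112:186:2].astype(int))
print()
for r in range(218,254,4): print(r,O[r,112:186:2].astype(int))
s=[manip.read_state()['wrist_force'][2] for _ in range(3)];print(s)
E
```

```text
218 [ 95  98 102 106 110 116 123 127 131 132 131 126 120 116 108  98  85  86  88  75  28  30  39  53  23  29  14  37  82  90  73  50 124 229 230 229 228]
222 [115 121 127 131 132 130 126 120 116 110 104  97  95  90  88  88  95  87  87  85  27  29  30  32  51  30  17  15  80 112  37  16  52 109 246 237 233]
226 [130 126 122 116 111 105 100  95  93  89  86  85  83  80  77  75  77  88  87  89  50  30  30  30  29  29  34  28  42 144  35  22  21  11  10  12  25]
230 [106 100  96  92  90  87  84  82  82  78  77  75  73  71  67  63  72  88  86  88  64  27  32  29  31  29  30  29  50 159  32  24  24  12  13  15  29]
234 [ 87  87  82  81  80  77  75  72  71  68  65  62  59  62  65  68  68  90  90  91  89  28  28  29  31  30  30  28  39 165  27  24  23  11  14  13  46]
238 [ 77  77  74  70  69  68  63  59  55  52  53  59  57  61  63  64  65  83  99 100 107  68  27  30  29  30  30  30  33 122  25  22  20  12  17  13  45]
242 [ 65  66  61  57  59  72  76  68  53  41  35  32  33  32  30  29  27  29  61  99 124 132  50  29  29  30  29  28  29  55  65   9  13  10  14  17 144]
246 [ 61  71  41  37  
[... 1072 characters left out ...]
5 152 154 154 152 154 155 155 157 156 155 136  44  10  24   5  32 212  35  31  27  25  40  43  37  51  42  37  45  29  26  27  18  20  20]
242 [157 155 154 156 156 155 156 153 155 156 157 154 156  80  13  27  14   0 150 215  33  28  27  23  22  21  24  22  21  23  25  22  26  19  21  20  21]
246 [157 154 155 154 156 156 155 157 156 154 155 156 128  43  13  30   8  25 224 231 162  14  26 164 162 196 197 196 195 231 232 231 231 232 231 230 230]
250 [158 155 157 156 154 155 154 154 153 155 156 156  72   8  32  22   6 135 165  11  19 182 227 221 222 221 221 222 221 221 222 221 221 221 221 220 221]
[np.float64(-1.6648280910846394), np.float64(-1.6648280910846394), np.float64(-1.6648280910846394)]
```

Emit:
{"op": "arm_command", "data": {
  "targets": [
    {"hand": -1, "x": 0, "y": 0, "z": 0, "yaw": 0},
    {"hand": -1, "x": 0, "y": 0, "z": -0.02, "yaw": 0},
    {"hand": -1, "x": 0, "y": 0, "z": -0.035, "yaw": 0},
    {"hand": -1, "x": 0, "y": 0, "z": -0.045, "yaw": 0},
    {"hand": -1, "x": 0, "y": 0, "z": -0.045, "yaw": 0},
    {"hand": -1, "x": -0.03, "y": -0.003, "z": -0.02, "yaw": 0},
    {"hand": -1, "x": -0.042, "y": -0.003, "z": 0, "yaw": 0},
    {"hand": -1, "x": -0.042, "y": -0.003, "z": 0, "yaw": 0},
    {"hand": -1, "x": -0.042, "y": -0.003, "z": 0, "yaw": 0},
    {"hand": -1, "x": -0.042, "y": -0.003, "z": 0, "yaw": 0}
  ],
  "newtons": 35
}}

```text
clock: 14.75
eef_pos: [456.8, 45.9, 216.6]
eef_rot: [-3.141, 0.0, 1.6]
wrist_force: [1.6, 0.7, -2.3]
finger_gap: 49.5
finger_force: 35.0
```

Emit:
{"op": "arm_command", "data": {
  "targets": [
    {"hand": -1, "x": -0.042, "y": -0.003, "z": 0, "yaw": 0},
    {"hand": -1, "x": -0.042, "y": -0.003, "z": 0, "yaw": 0},
    {"hand": -1, "x": -0.042, "y": -0.003, "z": 0, "yaw": 0},
    {"hand": -1, "x": 0, "y": 0, "z": 0, "yaw": -0.14},
    {"hand": -1, "x": 0, "y": 0, "z": 0, "yaw": -0.14},
    {"hand": -1, "x": 0, "y": 0, "z": 0, "yaw": -0.14},
    {"hand": -1, "x": 0, "y": 0, "z": 0, "yaw": -0.14},
    {"hand": -1, "x": 0, "y": 0, "z": 0, "yaw": -0.14},
    {"hand": -1, "x": 0, "y": 0, "z": 0, "yaw": -0.14},
    {"hand": -1, "x": 0, "y": 0, "z": 0, "yaw": -0.14}
  ]
}}

```text
clock: 15.75
eef_pos: [451.9, -78.7, 216.5]
eef_rot: [-3.141, -0.001, 2.585]
wrist_force: [0.7, 0.4, -2.9]
finger_gap: 49.5
finger_force: 35.0
```

Emit:
{"op": "arm_command", "data": {
  "targets": [
    {"hand": -1, "x": 0, "y": 0, "z": 0, "yaw": -0.14},
    {"hand": -1, "x": 0, "y": 0, "z": 0, "yaw": -0.14},
    {"hand": -1, "x": 0, "y": 0, "z": 0, "yaw": -0.14},
    {"hand": -1, "x": 0, "y": 0, "z": 0, "yaw": -0.14},
    {"hand": -1, "x": 0, "y": 0, "z": 0, "yaw": -0.144},
    {"hand": -1, "x": 0, "y": 0, "z": 0, "yaw": 0}
  ]
}}

```text
clock: 16.35
eef_pos: [452.0, -78.7, 216.5]
eef_rot: [3.141, -0.001, -2.997]
wrist_force: [-1.0, 0.2, -3.0]
finger_gap: 49.4
finger_force: 35.0
```

```bash
python3 - <<'E'
from h import *
d(450,-80,220,3.284)
p=manip.read_state()["eef_pos"];uv=proj("side",[p])[0].astype(int);print(uv, proj("top",[p]))
view('g4',('top',345,160,105,100,4),('side',min(uv[0]-30,350),uv[1]-35,75,70,5))
I=cv2.imread('pics/g4.png');S=camera('side')[:,:,::-1][185:285,265:365]
S=cv2.resize(S,None,fx=4,fy=4,interpolation=2)
# stack: top crop + two side crops
a=I[:400,:420];b=cv2.resize(I[:350,420:],(400-20,354));
c=np.zeros((600,800,3),np.uint8);a=cv2.resize(a,(420,400));c[:400,:420]=a;c[:354,420:800]=b;S2=cv2.resize(S,(246,246));c[354:600,420:666]=S2
cv2.imwrite('pics/g5.png',c)
E
```

```text
at [452.  -78.7 216.5] yaw -2.997 | dx dy dz [ 0.0021 -0.0011 -0.0035] turn 0.002
[289 149] [[302.45806445 234.18616951]]
```

View pics/g5.png

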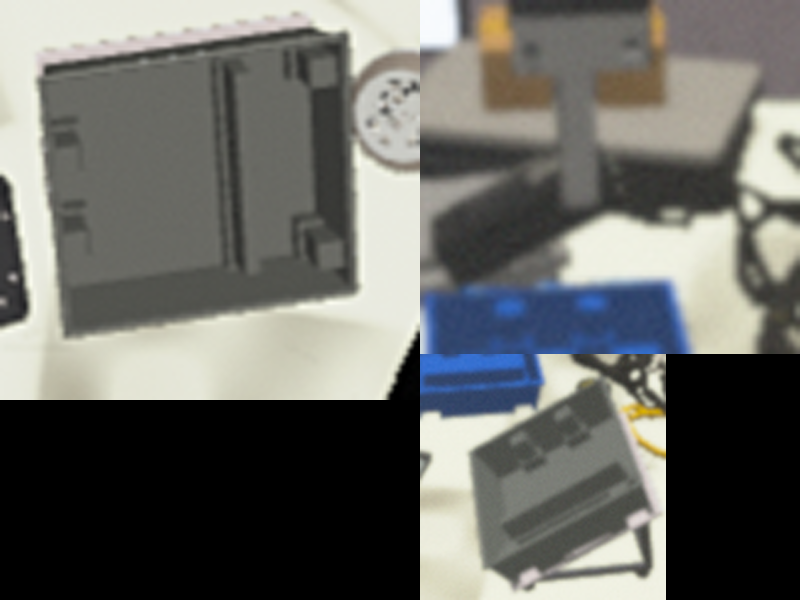

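The adapter hangs at about 30° with its uphill end gripped, which is right for the slope. Grey rim corners in the top crop are (40,78), (348,35), (357,292) and (66,336). I'll fit the grey tray and measure the adapter tilt.

```bash
python3 - <<'E'
from h import *
top=np.array([(40,78),(348,35),(357,292),(66,336)])/4+[345-.4,160-.4]
side=(np.array([(610,380),(655,515),(487,568),(470,455)])-[420,354])/2.46+[264.6,184.6]
for ws,z in ((0,80),(.7,None),(.7,80)):
    f=lambda p:np.r_[(proj("top",tray_pts(p))-top).ravel(),(ws*(proj("side",tray_pts(p))-side)).ravel(),0 if z is None else (p[2]-z)/1]
    r=least_squares(f,[520,-290,80,.1]);print(r.x.round(3),r.fun[:16].reshape(-1,2).round(1).tolist())
# bottom edge of adapter in side view
p=manip.read_state()["eef_pos"];print("tcp",p)
for th in(24,27,30,33):
    u=np.array([-np.cos(np.deg2rad(th)),0,-np.sin(np.deg2rad(th))]);n=np.array([-np.sin(np.deg2rad(th)),0,np.cos(np.deg2rad(th))])
    R=Ro.from_euler("z",.142).as_matrix();P=p+[0,0,9.5]
    A=[P+R@(u*t+n*h+np.array([0,y,0])) for t,h,y in((87,-21.5,-25),(-21,-21.5,-25),(87,9.5,-25),(-21,9.5,-25))]
    uv=(proj("side",A)-[259,114])*5.07+[420,0];print(th,uv.round(0).tolist())
E
```

```text
[ 5.40205e+02 -2.98616e+02  7.98120e+01  1.49000e-01] [[-0.7, -0.4], [0.7, -1.1], [0.6, 0.7], [-0.6, 0.8], [-0.0, -0.0], [-0.0, -0.0], [-0.0, 0.0], [-0.0, -0.0]]
[ 5.43162e+02 -3.00296e+02  7.04450e+01  1.39000e-01] [[-0.1, -1.2], [0.6, -1.0], [-0.1, 0.3], [-0.7, -0.5], [-0.8, 1.5], [-2.3, -5.4], [-0.7, 3.8], [0.4, 1.5]]
[ 5.42393e+02 -3.00607e+02  7.81560e+01  1.40000e-01] [[0.3, -1.6], [1.6, -1.5], [0.9, 0.3], [-0.3, -0.3], [-0.9, -0.2], [-2.4, -7.2], [-1.0, 2.2], [0.1, 0.0]]
tcp [452.06627194 -78.66680742 216.74248474]
24 [[454.0, 282.0], [631.0, 200.0], [427.0, 238.0], [606.0, 153.0]]
27 [[460.0, 288.0], [632.0, 197.0], [431.0, 245.0], [605.0, 152.0]]
30 [[466.0, 293.0], [632.0, 195.0], [434.0, 251.0], [603.0, 151.0]]
33 [[473.0, 298.0], [633.0, 192.0], [439.0, 258.0], [601.0, 150.0]]
```

Emit:
{"op": "arm_command", "data": {
  "targets": [
    {"hand": -1, "x": -0.0143, "y": -0.0411, "z": 0, "yaw": 0},
    {"hand": -1, "x": -0.0143, "y": -0.0411, "z": 0, "yaw": 0},
    {"hand": -1, "x": -0.0143, "y": -0.0411, "z": 0, "yaw": 0},
    {"hand": -1, "x": -0.0143, "y": -0.0411, "z": 0, "yaw": 0},
    {"hand": -1, "x": -0.0143, "y": -0.0411, "z": 0, "yaw": 0},
    {"hand": -1, "x": 0, "y": 0, "z": 0, "yaw": 0},
    {"hand": -1, "x": 0, "y": 0, "z": 0.03, "yaw": 0},
    {"hand": -1, "x": 0, "y": 0, "z": 0.03, "yaw": 0},
    {"hand": -1, "x": 0, "y": 0, "z": 0.03, "yaw": 0},
    {"hand": -1, "x": 0, "y": 0, "z": 0, "yaw": 0}
  ]
}}

```text
clock: 17.5
eef_pos: [550.3, -270.5, 122.9]
eef_rot: [3.137, -0.006, -3.002]
wrist_force: [-0.2, -1.0, -3.1]
finger_gap: 49.4
finger_force: 35.0
```

```bash
python3 - <<'E'
from h import *
d(552.4,-271.6,78.6,np.pi+.142)
m=np.load("blue.npy");c=cv2.minAreaRect(np.argwhere(m)[:,::-1].astype(np.float32))[0];P=unproj("top",np.array(c),50);R=Ro.from_euler("z",.142).as_matrix()
print("blue bench cam centre",P,"ridge",P+R@[0,-30,0],"tool-ridge in tray axes",R.T@(np.array([432.1,-7.6,50])-(P+R@[0,-30,0])))
E
```

```text
at [ 550.3 -270.5  122.9] yaw -3.002 | dx dy dz [-0.002  -0.0014  0.0443] turn -0.002
blue bench cam centre [425.72636683  21.46406498  50.        ] ridge [429.97206481  -8.23398291  50.        ] tool-ridge in tray axes [2.1962407  0.32644949 0.        ]
```

Emit:
{"op": "arm_command", "data": {
  "targets": [
    {"hand": -1, "x": -0.002, "y": -0.001, "z": 0.015, "yaw": 0},
    {"hand": -1, "x": 0, "y": 0, "z": 0.012, "yaw": 0},
    {"hand": -1, "x": 0, "y": 0, "z": 0.007, "yaw": 0},
    {"hand": -1, "x": 0, "y": 0, "z": 0, "yaw": 0},
    {"hand": -1, "x": 0, "y": 0, "z": 0, "yaw": 0}
  ]
}}

```text
clock: 18.0
eef_pos: [554.4, -272.7, 93.4]
eef_rot: [-3.141, 0.0, -3.0]
wrist_force: [1.0, 0.4, -2.0]
finger_gap: 49.4
finger_force: 35.0
```

Emit:
{"op": "arm_command", "data": {
  "targets": [
    {"hand": -1, "x": 0, "y": 0, "z": 0.004, "yaw": 0},
    {"hand": -1, "x": 0, "y": 0, "z": 0, "yaw": 0}
  ],
  "newtons": 10
}}

```text
clock: 18.2
eef_pos: [554.2, -272.6, 88.8]
eef_rot: [3.142, -0.0, -2.999]
wrist_force: [-0.3, 0.1, -3.0]
finger_gap: 49.6
finger_force: 10.0
```

Emit:
{"op": "arm_command", "data": {
  "targets": [
    {"hand": -1, "x": 0, "y": 0, "z": 0.003, "yaw": 0},
    {"hand": -1, "x": 0, "y": 0, "z": 0, "yaw": 0}
  ],
  "newtons": 8
}}

```text
clock: 18.4
eef_pos: [554.1, -272.6, 85.7]
eef_rot: [3.141, -0.0, -2.999]
wrist_force: [-0.4, -0.4, -2.3]
finger_gap: 49.7
finger_force: 8.0
```

Emit:
{"op": "arm_command", "data": {
  "targets": [
    {"hand": -1, "x": 0, "y": 0, "z": 0.003, "yaw": 0},
    {"hand": -1, "x": 0, "y": 0, "z": 0, "yaw": 0}
  ]
}}

```text
clock: 18.6
eef_pos: [554.7, -272.7, 83.7]
eef_rot: [-3.141, 0.001, -2.999]
wrist_force: [0.5, 0.4, 3.6]
finger_gap: 49.2
finger_force: 8.0
```

Emit:
{"op": "arm_command", "data": {
  "targets": [
    {"hand": -1, "x": 0, "y": 0, "z": 0.003, "yaw": 0},
    {"hand": -1, "x": 0, "y": 0, "z": 0, "yaw": 0}
  ]
}}

```text
clock: 18.8
eef_pos: [554.9, -272.9, 81.1]
eef_rot: [-3.14, 0.002, -2.999]
wrist_force: [-0.9, 0.6, 6.0]
finger_gap: 49.7
finger_force: 8.0
```

Emit:
{"op": "arm_command", "data": {
  "targets": [
    {"hand": 0.12, "x": 0, "y": 0, "z": 0, "yaw": 0},
    {"hand": 0.2, "x": 0, "y": 0, "z": 0, "yaw": 0},
    {"hand": 0.2, "x": 0, "y": 0, "z": 0, "yaw": 0},
    {"hand": 0.2, "x": 0, "y": 0, "z": -0.015, "yaw": 0},
    {"hand": 0.2, "x": 0, "y": 0, "z": -0.03, "yaw": 0},
    {"hand": 0.2, "x": 0, "y": 0, "z": -0.04, "yaw": 0},
    {"hand": 0.2, "x": 0, "y": 0, "z": -0.045, "yaw": 0},
    {"hand": 0.2, "x": 0, "y": 0, "z": 0, "yaw": 0}
  ]
}}

```text
clock: 19.6
eef_pos: [556.0, -273.6, 217.8]
eef_rot: [-3.135, 0.009, -2.999]
wrist_force: [0.4, -0.6, 0.3]
finger_gap: 56.6
finger_force: 0.0
```

Emit:
{"op": "arm_command", "data": {
  "targets": [
    {"hand": -0.15, "x": 0.0174, "y": 0.0401, "z": 0, "yaw": 0},
    {"hand": -0.15, "x": 0.0174, "y": 0.0401, "z": 0, "yaw": 0},
    {"hand": -0.15, "x": 0.0174, "y": 0.0401, "z": 0, "yaw": 0},
    {"hand": -0.15, "x": 0.0174, "y": 0.0401, "z": 0, "yaw": 0},
    {"hand": -0.15, "x": 0.0174, "y": 0.0401, "z": 0, "yaw": 0},
    {"hand": -0.15, "x": 0.0174, "y": 0.0401, "z": 0.02, "yaw": 0},
    {"hand": -0.15, "x": 0.0174, "y": 0.0401, "z": 0.04, "yaw": 0},
    {"hand": -0.15, "x": 0, "y": 0, "z": 0.045, "yaw": 0},
    {"hand": -0.15, "x": 0, "y": 0, "z": 0, "yaw": 0},
    {"hand": -0.15, "x": 0, "y": 0, "z": 0, "yaw": 0}
  ],
  "newtons": 5
}}

```text
clock: 20.6
eef_pos: [397.9, -18.1, 112.4]
eef_rot: [3.142, -0.0, -3.0]
wrist_force: [-0.4, -0.2, 0.8]
finger_gap: 39.6
finger_force: 0.0
```

```bash
python3 - <<'E'
from h import *
np.set_printoptions(linewidth=200)
d(395.3,-13,16,np.pi+.14)
# adapter in grey tray: dark mask in top view, expressed in tray coords on adapter top plane (z=-22.5+31)
G=np.array([539.6,-295.6,80]);R=Ro.from_euler("ZY",[.145,-np.pi/6]).as_matrix()
I=camera("top").astype(np.float32).max(2)
ys=range(-20,76,6)
print("y",list(ys))
for x in range(80,-92,-8):
    P=np.array([[x,y,8.5] for y in ys])@R.T+G;uv=proj("top",P).astype(np.float32)
    print(x,cv2.remap(I,uv[:,:1],uv[:,1:],1).ravel().astype(int))
for c in((447,187),(289,188)):
    print(c,I[c[1]-2:c[1]+3,c[0]-2:c[0]+3].mean(),cv2.imread('pics/top0.png').max(2)[c[1]-2:c[1]+3,c[0]-2:c[0]+3].mean())
E
```

```text
at [397.9 -18.1 112.4] yaw -3.0 | dx dy dz [0.0019 0.0054 0.0964] turn 0.002
y [-20, -14, -8, -2, 4, 10, 16, 22, 28, 34, 40, 46, 52, 58, 64, 70]
80 [101 110 115 101 113 115 104 123 106 104 106 103 106 101  96 107]
72 [ 86  94 102 102 102 101 102 102 102 101 102 101 102 102 102 102]
64 [ 86  94 102 101 102 102 102 101 101 101 102 102 101 102 102 102]
56 [ 84  93 102 101 101 101 101 101 102 101 101 102 101 101 102 101]
48 [ 83  95 101 103 104 103 101 103 103 101 104 103 102 101 102  83]
40 [ 84  97 103  79  15  13  13  19  13  13  16  44 103 102 102  75]
32 [ 87  96 104  23  19  21  20  22  21  21  17  37 103 102  99  94]
24 [ 87  95  93  25  22  22  22  22  24  23  21  42 102 102 102  98]
16 [ 84  94  90  28  21  21  23  22  23  26  23  41 103 102  99 102]
8 [ 81  97  94  22  17  24  80 114 117  55  21  35 104 102 102 102]
0 [ 83  99  96  21  16  30  85 101 103  42  23  37 104 102 102  98]
-8 [ 82  97 102  25  18  36 108  96 112  56  24  43 104 102 102  88]
-16 [ 84  96  91  24  17  38  30  23  43  33  21  43 104 102 102  76]
-24 [ 86  95  86  21  18  35  44  42  54  33  20  36 103 101  99  93]
-32 [ 83  97  92  25  17  40  37  37  56  37  25  38 104 101 101  98]
-40 [ 82 102  94  27  17  34  37  41  58  33  26  44 103 102  98 100]
-48 [ 78  98 100  25  17  32  47  39  43  29  25  47 104 102 102 102]
-56 [ 83  96  90  26  24  23  23  23  23  24  23  42 103 100 102 101]
-64 [89 81 73 28 30 30 28 30 28 26 21 71 80 80 79 79]
-72 [80 80 79 52 47 48 47 43 48 46 59 80 80 80 80 79]
-80 [80 80 81 79 81 80 80 80 80 80 80 80 80 80 80 80]
-88 [85 83 84 85 84 86 84 82 87 83 83 85 83 84 84 82]
(447, 187) 190.72 178.08
(289, 188) 211.92 199.28
```

The adapter lies flat and straight in the wide compartment, y −4 to 46 and x about −68 to +42 in the tray frame. Next is the regrasp of the blue tray, off-centre towards its −x end.

Emit:
{"op": "arm_command", "data": {
  "targets": [
    {"hand": -0.15, "x": 0.0019, "y": 0.0054, "z": 0, "yaw": 0},
    {"hand": -0.15, "x": 0, "y": 0, "z": 0.03, "yaw": 0},
    {"hand": -0.15, "x": 0, "y": 0, "z": 0.03, "yaw": 0},
    {"hand": -0.15, "x": 0, "y": 0, "z": 0.02, "yaw": 0},
    {"hand": -0.15, "x": 0, "y": 0, "z": 0.014, "yaw": 0},
    {"hand": -0.15, "x": 0, "y": 0, "z": 0, "yaw": 0}
  ]
}}

```text
clock: 21.25
eef_pos: [394.7, -12.8, 17.0]
eef_rot: [3.141, -0.001, -3.0]
wrist_force: [-0.3, 0.0, -0.4]
finger_gap: 39.9
finger_force: 0.0
```

Emit:
{"op": "arm_command", "data": {
  "targets": [
    {"hand": -0.5, "x": 0, "y": 0, "z": 0, "yaw": 0},
    {"hand": -0.65, "x": 0, "y": 0, "z": 0, "yaw": 0},
    {"hand": -0.75, "x": 0, "y": 0, "z": 0, "yaw": 0},
    {"hand": -0.8, "x": 0, "y": 0, "z": 0, "yaw": 0}
  ],
  "newtons": 6
}}

```text
clock: 21.65
eef_pos: [395.2, -12.8, 17.8]
eef_rot: [-3.141, 0.001, -2.999]
wrist_force: [-0.2, -0.6, 4.4]
finger_gap: 11.9
finger_force: 6.3
```

Emit:
{"op": "arm_command", "data": {
  "targets": [
    {"hand": -1, "x": -0.0028, "y": 0, "z": -0.0096, "yaw": 0},
    {"hand": -1, "x": -0.0037, "y": 0, "z": -0.0093, "yaw": 0},
    {"hand": -1, "x": -0.0044, "y": 0, "z": -0.0089, "yaw": 0},
    {"hand": -1, "x": -0.0052, "y": 0, "z": -0.0085, "yaw": 0},
    {"hand": -1, "x": -0.0059, "y": 0, "z": -0.008, "yaw": 0},
    {"hand": -1, "x": -0.0066, "y": 0, "z": -0.0075, "yaw": 0},
    {"hand": -1, "x": 0, "y": 0, "z": 0, "yaw": 0}
  ]
}}

```text
clock: 22.35
eef_pos: [424.4, -8.7, 70.0]
eef_rot: [-3.141, 0.002, -2.999]
wrist_force: [-1.2, -0.8, -0.8]
finger_gap: 12.0
finger_force: 6.0
```

```bash
cat >> h.py <<'E'
def bluefit(views,R0of,p0,verbose=True):
    # silhouette fit of blue tray: p=(x,y,z,yaw,pitch); hull of rim+underside
    L=np.array([[a*86.5,b*93.5,25] for a in(-1,1) for b in(-1,1)]+[[a*76,b*83,-25] for a in(-1,1) for b in(-1,1)])
E
python3 - <<'E'
from h import *
s=manip.read_state();print(s['eef_pos'].round(1),s['wrist_force'].round(1),s['finger_gap'])
for n in("side","top"):
    m,st,c=blue(n);print(n,st,c.round(1));h=cv2.convexHull(np.argwhere(m)[:,::-1].astype(np.int32));print(cv2.approxPolyDP(h,2,True)[:,0].tolist())
# prediction for theta: pivot edge centre on bench
R=Ro.from_euler("z",.141).as_matrix();C=np.array([425.7,21.5,0])
for th in(0,15,22,30):
    Q=Ro.from_euler("y",th,degrees=True).as_matrix()
    L=np.array([[a*86.5,b*93.5,50] for a,b in((1,1),(1,-1),(-1,-1),(-1,1))]+[[a*76,b*83,0] for a,b in((1,-1),(-1,-1))],float)-[76,0,0]
    W=(L@Q.T+[76,0,0])@R.T+C
    print(th,"side",proj("side",W).round(0).tolist(),"top",proj("top",W[:4]).round(0).tolist())
E
```

```text
[424.4  -8.7  70. ] [-1.2 -0.8 -0.8] 11.976332287472944
side [288 172  33  26 355] [306.6 183.6]
[[320, 197], [309, 194], [290, 181], [288, 175], [293, 172], [313, 173]]
top [ 224  204   74   46 1288] [261.4 217.9]
[[295, 204], [297, 223], [224, 249], [225, 213]]
0 side [[308.0, 168.0], [315.0, 196.0], [259.0, 200.0], [259.0, 171.0], [312.0, 208.0], [264.0, 211.0]] top [[223.0, 221.0], [296.0, 211.0], [306.0, 280.0], [230.0, 291.0]]
15 side [[312.0, 169.0], [319.0, 197.0], [264.0, 188.0], [263.0, 160.0], [312.0, 208.0], [264.0, 201.0]] top [[223.0, 217.0], [296.0, 206.0], [304.0, 272.0], [226.0, 284.0]]
22 side [[313.0, 169.0], [321.0, 198.0], [268.0, 183.0], [266.0, 155.0], [312.0, 208.0], [266.0, 196.0]] top [[223.0, 215.0], [295.0, 204.0], [303.0, 267.0], [224.0, 279.0]]
30 side [[315.0, 170.0], [323.0, 199.0], [273.0, 178.0], [271.0, 151.0], [312.0, 208.0], [269.0, 190.0]] top [[223.0, 213.0], [295.0, 203.0], [302.0, 260.0], [222.0, 272.0]]
```

Emit:
{"op": "arm_command", "data": {
  "targets": [
    {"hand": -1, "x": 0, "y": 0, "z": 0, "yaw": 0},
    {"hand": -1, "x": 0, "y": 0, "z": 0, "yaw": 0},
    {"hand": -1, "x": 0, "y": 0, "z": -0.02, "yaw": 0},
    {"hand": -1, "x": 0, "y": 0, "z": -0.035, "yaw": 0},
    {"hand": -1, "x": 0, "y": 0, "z": -0.045, "yaw": 0},
    {"hand": -1, "x": 0, "y": 0, "z": -0.045, "yaw": 0},
    {"hand": -1, "x": 0, "y": 0, "z": -0.04, "yaw": 0},
    {"hand": -1, "x": 0, "y": 0, "z": 0, "yaw": 0.14},
    {"hand": -1, "x": 0, "y": 0, "z": 0, "yaw": 0.1496},
    {"hand": -1, "x": 0, "y": 0, "z": 0, "yaw": 0.1496}
  ],
  "newtons": 45
}}

```text
clock: 23.45
eef_pos: [422.7, -8.7, 253.7]
eef_rot: [-3.141, -0.001, 2.838]
wrist_force: [0.3, 0.1, -2.6]
finger_gap: 11.6
finger_force: 45.0
```

Emit:
{"op": "arm_command", "data": {
  "targets": [
    {"hand": -1, "x": 0, "y": 0, "z": 0, "yaw": 0.1496},
    {"hand": -1, "x": 0, "y": 0, "z": 0, "yaw": 0.1496},
    {"hand": -1, "x": 0, "y": 0, "z": 0, "yaw": 0.1496},
    {"hand": -1, "x": 0, "y": 0, "z": 0, "yaw": 0.1496},
    {"hand": -1, "x": 0, "y": 0, "z": 0, "yaw": 0.1496},
    {"hand": -1, "x": 0, "y": 0, "z": 0, "yaw": 0.1496},
    {"hand": -1, "x": 0, "y": 0, "z": 0, "yaw": 0.1496},
    {"hand": -1, "x": 0, "y": 0, "z": 0, "yaw": 0.1496},
    {"hand": -1, "x": 0, "y": 0, "z": 0, "yaw": 0.1496},
    {"hand": -1, "x": 0, "y": 0, "z": 0, "yaw": 0.1496}
  ]
}}

```text
clock: 24.45
eef_pos: [422.7, -8.7, 253.4]
eef_rot: [-3.14, 0.0, 1.342]
wrist_force: [-0.2, 0.5, -2.6]
finger_gap: 11.7
finger_force: 45.0
```

Emit:
{"op": "arm_command", "data": {
  "targets": [
    {"hand": -1, "x": 0, "y": 0, "z": 0, "yaw": 0.1496},
    {"hand": -1, "x": 0, "y": 0, "z": 0, "yaw": 0.1496},
    {"hand": -1, "x": 0, "y": 0, "z": 0, "yaw": 0.1496},
    {"hand": -1, "x": 0, "y": 0, "z": 0, "yaw": 0.1496},
    {"hand": -1, "x": 0, "y": 0, "z": 0, "yaw": 0.1496},
    {"hand": -1, "x": 0, "y": 0, "z": 0, "yaw": 0.1496},
    {"hand": -1, "x": 0, "y": 0, "z": 0, "yaw": 0.1496},
    {"hand": -1, "x": 0, "y": 0, "z": 0, "yaw": 0.1496},
    {"hand": -1, "x": 0, "y": 0, "z": 0, "yaw": 0}
  ]
}}

```text
clock: 25.35
eef_pos: [422.8, -8.7, 253.5]
eef_rot: [-3.141, 0.001, 0.149]
wrist_force: [0.3, 0.1, -3.1]
finger_gap: 11.5
finger_force: 45.0
```

```bash
python3 - <<'E'
from h import *
d(522.9,-267.3,250,.143);s=manip.read_state();print(s['wrist_force'].round(1),s['moment'].round(2),s['finger_gap'])
for n in("side","top"):
    m,st,c=blue(n);print(n,st,c.round(1));h=cv2.convexHull(np.argwhere(m)[:,::-1].astype(np.int32));print(cv2.approxPolyDP(h,1.5,True)[:,0].tolist())
p=s['eef_pos']
for th in(20,25,30):
    # blue frame: x_b=-x_h ; horizontal frame yaw .142 with blue rotated pi, leaning -30
    Q=Ro.from_euler("ZY",[s['eef_rot'][2],-np.deg2rad(th)]).as_matrix()
    L=np.array([[a*86.5,b*93.5,50] for a,b in((1,1),(1,-1),(-1,-1),(-1,1))]+[[a*76,b*83,0] for a,b in((1,-1),(-1,-1))],float)
    W=(L-[35.1,30,28.4])@Q.T+p+[0,0,10.6]
    print(th,"side",proj("side",W).round(0).tolist(),"top",proj("top",W[:4]).round(0).tolist())
E
```

```text
at [422.8  -8.7 253.5] yaw 0.149 | dx dy dz [0.0622 0.2702 0.0035] turn 0.006
[ 0.3  0.1 -3.1] [ 0.14 -0.12  0.03] 11.489724656640202
side [242 129  18  29 282] [248.  144.1]
[[245, 157], [242, 157], [243, 133], [253, 129], [259, 149]]
top [ 282  216   54   87 2770] [310.6 267.9]
[[282, 302], [285, 270], [289, 257], [309, 217], [319, 216], [325, 219], [335, 294]]
20 side [[292.0, 104.0], [299.0, 127.0], [237.0, 152.0], [239.0, 125.0], [302.0, 143.0], [249.0, 164.0]] top [[230.0, 229.0], [325.0, 215.0], [337.0, 298.0], [245.0, 312.0]]
25 side [[291.0, 103.0], [298.0, 126.0], [239.0, 155.0], [241.0, 129.0], [302.0, 142.0], [252.0, 167.0]] top [[230.0, 231.0], [325.0, 217.0], [336.0, 296.0], [245.0, 310.0]]
30 side [[290.0, 102.0], [296.0, 125.0], [240.0, 159.0], [242.0, 132.0], [302.0, 140.0], [255.0, 169.0]] top [[230.0, 233.0], [326.0, 219.0], [336.0, 295.0], [246.0, 308.0]]
```

Tilt is close to 30°, and the tray's place in the grip matches the model within a pixel. I'll carry it to the pre-pose, 40 mm out along the tray normal.

Emit:
{"op": "arm_command", "data": {
  "targets": [
    {"hand": -1, "x": 0.005, "y": 0.022, "z": 0, "yaw": 0.004},
    {"hand": -1, "x": 0.009, "y": 0.04, "z": 0, "yaw": 0},
    {"hand": -1, "x": 0.01, "y": 0.042, "z": 0, "yaw": 0},
    {"hand": -1, "x": 0.01, "y": 0.042, "z": 0, "yaw": 0},
    {"hand": -1, "x": 0.01, "y": 0.042, "z": 0, "yaw": 0},
    {"hand": -1, "x": 0.01, "y": 0.042, "z": 0, "yaw": 0},
    {"hand": -1, "x": 0.008, "y": 0.04, "z": 0, "yaw": 0},
    {"hand": -1, "x": 0, "y": 0, "z": 0.02, "yaw": 0},
    {"hand": -1, "x": 0, "y": 0, "z": 0.03, "yaw": 0},
    {"hand": -1, "x": 0, "y": 0, "z": 0.02, "yaw": 0}
  ]
}}

```text
clock: 26.45
eef_pos: [523.6, -266.6, 181.5]
eef_rot: [-3.14, 0.002, 0.152]
wrist_force: [0.5, -0.2, -2.4]
finger_gap: 11.8
finger_force: 45.0
```

Emit:
{"op": "arm_command", "data": {
  "targets": [
    {"hand": -1, "x": 0, "y": 0, "z": 0.01, "yaw": 0},
    {"hand": -1, "x": 0, "y": 0, "z": 0, "yaw": 0},
    {"hand": -1, "x": 0, "y": 0, "z": 0, "yaw": 0}
  ]
}}

```text
clock: 26.75
eef_pos: [524.7, -266.8, 175.0]
eef_rot: [3.141, -0.001, 0.149]
wrist_force: [0.0, 1.3, -2.9]
finger_gap: 11.9
finger_force: 45.0
```

```bash
python3 - <<'E'
from h import *
d(522.9,-267.3,161,.144);s=manip.read_state();print(s['wrist_force'].round(1));p=s['eef_pos']
for n in("side","top"):
    m,st,c=blue(n);print(n,st);h=cv2.convexHull(np.argwhere(m)[:,::-1].astype(np.int32));print(cv2.approxPolyDP(h,1.5,True)[:,0].tolist())
for th in(25,30):
    Q=Ro.from_euler("ZY",[s['eef_rot'][2],-np.deg2rad(th)]).as_matrix()
    L=np.array([[a*86.5,b*93.5,50] for a,b in((1,1),(1,-1),(-1,-1),(-1,1))]+[[a*76,b*83,0] for a,b in((1,-1),(-1,-1))],float)
    W=(L-[35.1,30,28.4])@Q.T+p+[0,0,10.6]
    print(th,"side",proj("side",W).round(1).tolist(),"top",proj("top",W[:4]).round(1).tolist())
E
```

```text
at [ 524.7 -266.8  175. ] yaw 0.149 | dx dy dz [-0.0018  0.0003  0.014 ] turn 0.005
[ 0.   1.3 -2.9]
side [ 269  182   71   63 1830]
[[330, 182], [339, 210], [325, 219], [272, 244], [269, 202], [277, 197]]
top [424 210  24  41 495]
[[424, 250], [424, 246], [443, 210], [445, 210], [447, 247]]
25 side [[326.3, 166.5], [341.5, 208.1], [268.4, 242.1], [265.7, 195.7], [344.8, 223.7], [283.2, 252.0]] top [[358.4, 187.1], [443.9, 174.6], [447.9, 248.5], [366.5, 260.9]]
30 side [[324.9, 165.5], [339.8, 207.0], [270.2, 245.7], [267.3, 199.0], [345.1, 222.1], [286.3, 254.3]] top [[358.8, 188.5], [444.6, 175.9], [446.3, 247.4], [365.7, 259.6]]
```

Emit:
{"op": "arm_command", "data": {
  "targets": [
    {"hand": -1, "x": -0.0018, "y": 0, "z": 0.014, "yaw": 0.004},
    {"hand": -1, "x": 0.004, "y": 0, "z": 0.007, "yaw": 0},
    {"hand": -1, "x": 0.004, "y": 0, "z": 0.007, "yaw": 0},
    {"hand": -1, "x": 0.003, "y": 0, "z": 0.0052, "yaw": 0},
    {"hand": -1, "x": 0, "y": 0, "z": 0, "yaw": 0},
    {"hand": -1, "x": 0, "y": 0, "z": 0, "yaw": 0}
  ]
}}

```text
clock: 27.45
eef_pos: [533.5, -265.3, 140.8]
eef_rot: [-3.142, 0.0, 0.144]
wrist_force: [0.0, 0.4, -2.7]
finger_gap: 11.3
finger_force: 45.0
```

```bash
python3 -c "
from h import *
d(542.7,-264.5,126.3,.144);s=manip.read_state();print(s['wrist_force'].round(1),s['moment'].round(2))"
```

```text
at [ 533.5 -265.3  140.8] yaw 0.144 | dx dy dz [0.0092 0.0005 0.0145] turn -0.0
[ 0.   0.4 -2.7] [ 0.11 -0.08 -0.01]
```

Remaining travel is along the normal to within 1 mm. I'll take small steps with a lighter grip so the tray can settle.

Emit:
{"op": "arm_command", "data": {
  "targets": [
    {"hand": -1, "x": 0.003, "y": 0.0005, "z": 0.0048, "yaw": 0},
    {"hand": -1, "x": 0.002, "y": 0, "z": 0.0033, "yaw": 0},
    {"hand": -1, "x": 0, "y": 0, "z": 0, "yaw": 0}
  ],
  "newtons": 20
}}

```text
clock: 27.75
eef_pos: [538.8, -265.1, 132.7]
eef_rot: [3.141, -0.0, 0.144]
wrist_force: [1.2, -1.0, -1.1]
finger_gap: 12.1
finger_force: 20.0
```

Emit:
{"op": "arm_command", "data": {
  "targets": [
    {"hand": -1, "x": 0.0015, "y": 0, "z": 0.0025, "yaw": 0},
    {"hand": -1, "x": 0, "y": 0, "z": 0, "yaw": 0}
  ],
  "newtons": 15
}}

```text
clock: 27.95
eef_pos: [540.2, -265.0, 131.0]
eef_rot: [3.141, -0.001, 0.144]
wrist_force: [-1.4, 1.2, 4.4]
finger_gap: 11.7
finger_force: 15.0
```

Emit:
{"op": "arm_command", "data": {
  "targets": [
    {"hand": -1, "x": 0.001, "y": 0, "z": 0.0017, "yaw": 0},
    {"hand": -1, "x": 0, "y": 0, "z": 0, "yaw": 0}
  ],
  "newtons": 12
}}

```text
clock: 28.15
eef_pos: [541.3, -264.9, 130.1]
eef_rot: [3.14, -0.001, 0.144]
wrist_force: [-4.0, 3.1, 13.1]
finger_gap: 12.0
finger_force: 12.0
```

Contact comes about 6 mm early with a +y side force, so it may be riding on the rim. I'll back off a little, shift slightly to +y and feel again.

Emit:
{"op": "arm_command", "data": {
  "targets": [
    {"hand": -1, "x": -0.002, "y": 0, "z": -0.0035, "yaw": 0},
    {"hand": -1, "x": 0, "y": -0.002, "z": 0, "yaw": 0},
    {"hand": -1, "x": 0, "y": 0, "z": 0, "yaw": 0}
  ],
  "newtons": 25
}}

```text
clock: 28.45
eef_pos: [538.4, -262.7, 131.6]
eef_rot: [-3.141, 0.0, 0.144]
wrist_force: [-0.6, 0.0, -3.9]
finger_gap: 11.8
finger_force: 25.0
```

```bash
python3 - <<'E'
from h import *
np.set_printoptions(linewidth=200)
s=manip.read_state();print(s['eef_pos'].round(1),s['wrist_force'].round(1),s['moment'].round(2))
p=s['eef_pos'];Q=Ro.from_euler("ZY",[.144,-np.pi/6]).as_matrix()
I=camera("top");S=camera("side")
def cls(a):
    r,g,b=[int(v) for v in a];return "B" if b>1.6*r+15 else ("w" if r>150 else ("g" if abs(r-b)<22 else "?"))
# sections in blue/grey frame: sample along tray y at several x on the blue rim plane
o=p+[0,0,10.6]-Q@np.array([35.1,30,28.4])
for nm,im in(("top",I),("side",S)):
    for x in (-70,-50,60,70):
        P=np.array([[x,y,50] for y in range(-110,-76,2)])@Q.T+o;uv=proj(nm,P).round().astype(int)
        print(nm,x,"-y","".join(cls(im[v,u]) for u,v in uv))
    for x in(-70,-50,50,70):
        P=np.array([[x,y,50] for y in range(76,112,2)])@Q.T+o;uv=proj(nm,P).round().astype(int)
        print(nm,x,"+y","".join(cls(im[v,u]) for u,v in uv))
E
```

```text
[ 538.4 -262.7  131.6] [-0.6  0.  -3.9] [ 0.07 -0.11 -0.02]
top -70 -y wwwwwwwwBBBBBBBBB
top -50 -y wwwwwwwBBBBBBBBBB
top 60 -y ggg????????????gg
top 70 -y ?????????????gg??
top -70 +y ??????????????????
top -50 +y ??????????????????
top 50 +y ggggggggggggggggww
top 70 +y ???gggggggggggggww
side -70 -y g????BBBBBBBBBBBB
side -50 -y BBBBBB?BBBBBBBBBB
side 60 -y BBBBBBBBBBBBBBBBB
side 70 -y BBBBBBBBBBBBBBBBB
side -70 +y BBBBBBBB????wwwwww
side -50 +y BBBBBBBB???wwwwwww
side 50 +y gggggggggggggggggg
side 70 +y gggggggggggggggggg
```

Emit:
{"op": "arm_command", "data": {
  "targets": [
    {"hand": -1, "x": 0.0015, "y": 0, "z": 0.0025, "yaw": 0},
    {"hand": -1, "x": 0, "y": 0, "z": 0, "yaw": 0}
  ],
  "newtons": 15
}}

```text
clock: 28.75
eef_pos: [540.1, -262.8, 129.7]
eef_rot: [3.141, 0.0, 0.144]
wrist_force: [-2.8, 1.4, 2.7]
finger_gap: 11.4
finger_force: 15.0
```

Emit:
{"op": "arm_command", "data": {
  "targets": [
    {"hand": -1, "x": 0.001, "y": 0, "z": 0.0017, "yaw": 0},
    {"hand": -1, "x": 0, "y": 0, "z": 0, "yaw": 0}
  ],
  "newtons": 15
}}

```text
clock: 28.95
eef_pos: [541.1, -262.7, 129.1]
eef_rot: [3.141, -0.0, 0.144]
wrist_force: [-8.2, 3.3, 13.5]
finger_gap: 12.1
finger_force: 15.0
```

```bash
cat >> h.py <<'E'
def bluemask(I):
    I=cv2.cvtColor(I,cv2.COLOR_RGB2HSV);return cv2.inRange(I,(105,140,40),(125,255,255))
E
python3 - <<'E'
from h import *
Q=Ro.from_euler("ZY",[.144,-np.pi/6]).as_matrix();C=np.array([525.2,-297.1,104.])
for n in("side","top"):
    A=bluemask(cv2.imread(f"pics/{n}0.png")[:,:,::-1].copy());B=bluemask(camera(n))
    # best local shift of corner patches
    for nm,a in(("-x-y",(-86.5,-93.5,25)),("-x+y",(-86.5,93.5,25)),("+x-y",(86.5,-93.5,25))):
        P=np.array([np.array(a)+[0,0,k] for k in(0,14,22)])@Q.T+C;uv=proj(n,P)
        u,v=uv[0].round().astype(int);w=9
        T=A[v-w:v+w+1,u-w:u+w+1].astype(np.float32)/255
        best=[]
        Bf=B.astype(np.float32)/255
        for du in np.arange(-10,5,.5):
            for dv in np.arange(-12,5,.5):
                m=cv2.getRectSubPix(Bf,(2*w+1,2*w+1),(float(u+du),float(v+dv)));best.append((np.abs(m-T).sum(),du,dv))
        best.sort();print(n,nm,"pred14",(uv[1]-uv[0]).round(1),"pred22",(uv[2]-uv[0]).round(1),"obs",best[:3],T.mean().round(2))
E
```

```text
side -x-y pred14 [-3.4 -3.7] pred22 [-5.3 -5.9] obs [(np.float32(6.0), np.float64(-6.0), np.float64(-7.0)), (np.float32(6.0), np.float64(-6.0), np.float64(-6.5)), (np.float32(6.0), np.float64(-6.0), np.float64(-6.0))] 0.17
side -x+y pred14 [-2.9 -3.5] pred22 [-4.5 -5.5] obs [(np.float32(19.0), np.float64(-6.0), np.float64(-8.0)), (np.float32(19.5), np.float64(-6.0), np.float64(-7.5)), (np.float32(20.0), np.float64(-6.5), np.float64(-8.0))] 0.12
side +x-y pred14 [-2.9 -4.2] pred22 [-4.5 -6.6] obs [(np.float32(20.0), np.float64(-4.0), np.float64(-5.0)), (np.float32(20.0), np.float64(-4.0), np.float64(-4.5)), (np.float32(20.0), np.float64(-4.0), np.float64(-4.0))] 0.27
top -x-y pred14 [1.9 2.5] pred22 [3.1 4. ] obs [(np.float32(8.0), np.float64(3.0), np.float64(4.5)), (np.float32(9.25), np.float64(2.5), np.float64(4.5)), (np.float32(10.5), np.float64(2.0), np.float64(4.5))] 0.24
top -x+y pred14 [1.  2.7] pred22 [1.6 4.2] obs [(np.float32(72.0), np.float64(-10.0), np.float64(-12.0)), (np.float32(72.0), np.float64(-10.0), np.float64(-11.5)), (np.float32(72.0), np.float64(-10.0), np.float64(-11.0))] 0.2
top +x-y pred14 [2.  1.8] pred22 [3.2 2.8] obs [(np.float32(89.0), np.float64(-10.0), np.float64(-12.0)), (np.float32(89.0), np.float64(-10.0), np.float64(-11.5)), (np.float32(89.0), np.float64(-10.0), np.float64(-11.0))] 0.25
```

The corner shifts show the uphill end near the lugs but the downhill end about 8 mm high: slightly under-tilted, and 1–2 mm too far downhill. I'll shift uphill and let it pivot with a light grip.

Emit:
{"op": "arm_command", "data": {
  "targets": [
    {"hand": -1, "x": -0.001, "y": 0, "z": -0.002, "yaw": 0},
    {"hand": -1, "x": 0.0017, "y": 0, "z": -0.001, "yaw": 0},
    {"hand": -1, "x": 0, "y": 0, "z": 0, "yaw": 0},
    {"hand": -1, "x": 0.0005, "y": 0, "z": 0.001, "yaw": 0},
    {"hand": -1, "x": 0.0005, "y": 0, "z": 0.001, "yaw": 0},
    {"hand": -1, "x": 0, "y": 0, "z": 0, "yaw": 0}
  ],
  "newtons": 7
}}

```text
clock: 29.65
eef_pos: [542.9, -262.4, 129.4]
eef_rot: [3.141, -0.0, 0.144]
wrist_force: [-3.2, 3.2, 5.9]
finger_gap: 11.9
finger_force: 7.0
```

Emit:
{"op": "arm_command", "data": {
  "targets": [
    {"hand": -1, "x": 0.0005, "y": 0, "z": 0.001, "yaw": 0},
    {"hand": -1, "x": 0.0005, "y": 0, "z": 0.001, "yaw": 0},
    {"hand": -1, "x": 0, "y": 0, "z": 0, "yaw": 0}
  ],
  "newtons": 6
}}

```text
clock: 29.95
eef_pos: [543.8, -262.2, 128.1]
eef_rot: [3.141, -0.0, 0.144]
wrist_force: [-7.4, 3.9, 12.6]
finger_gap: 11.9
finger_force: 11.6
```

```bash
cat > chk.py <<'E'
from h import *
def run():
    s=manip.read_state();print(s['eef_pos'].round(1),s['wrist_force'].round(1),s['moment'].round(2))
    Q=Ro.from_euler("ZY",[.144,-np.pi/6]).as_matrix();C=np.array([525.2,-297.1,104.])
    for n,cs in(("side",("-x-y","-x+y","+x-y","+x+y")),("top",("-x-y","+x-y","-x+y","+x+y"))):
        A=bluemask(cv2.imread(f"pics/{n}0.png")[:,:,::-1].copy());Bf=bluemask(camera(n)).astype(np.float32)/255
        for nm in cs:
            a=(86.5*(1 if nm[0]=="+" else -1),93.5*(1 if nm[2]=="+" else -1),25)
            uv=proj(n,np.array([np.array(a)+[0,0,k] for k in(0,14,22)])@Q.T+C);u,v=uv[0].round().astype(int);w=9
            T=A[v-w:v+w+1,u-w:u+w+1].astype(np.float32)/255
            b=[(np.abs(cv2.getRectSubPix(Bf,(2*w+1,2*w+1),(float(u+du),float(v+dv)))-T).sum(),du,dv) for du in np.arange(-9,6,.5) for dv in np.arange(-10,7,.5)]
            m0=min(x[0] for x in b);e=np.mean([x[1:] for x in b if x[0]<=m0+.5],0)
            if m0<32: print(n,nm,"p14",(uv[1]-uv[0]).round(1),"p22",(uv[2]-uv[0]).round(1),"obs",e.round(1),round(float(m0)))
run()
E
python3 chk.py
```

```text
[ 543.8 -262.2  128.1] [-7.4  3.9 12.6] [ 0.68  1.42 -0.06]
side -x-y p14 [-3.4 -3.7] p22 [-5.3 -5.9] obs [-5.6 -6.4] 8
side -x+y p14 [-2.9 -3.5] p22 [-4.5 -5.5] obs [-5.  -6.8] 22
side +x-y p14 [-2.9 -4.2] p22 [-4.5 -6.6] obs [-3. -4.] 12
top -x-y p14 [1.9 2.5] p22 [3.1 4. ] obs [2. 4.] 2
```

Both ends are supported: the tray is about 3° short of tilt, which puts its downhill bottom edge on the rim. I'll lift 3 mm, shift 3.5 mm uphill and lower again.

Emit:
{"op": "arm_command", "data": {
  "targets": [
    {"hand": -1, "x": -0.0015, "y": 0, "z": -0.0026, "yaw": 0},
    {"hand": -1, "x": -0.0005, "y": 0, "z": -0.001, "yaw": 0},
    {"hand": -1, "x": 0.003, "y": 0.001, "z": -0.0018, "yaw": 0},
    {"hand": -1, "x": 0, "y": 0, "z": 0, "yaw": 0},
    {"hand": -1, "x": 0.001, "y": 0, "z": 0.0018, "yaw": 0},
    {"hand": -1, "x": 0.0005, "y": 0, "z": 0.001, "yaw": 0},
    {"hand": -1, "x": 0, "y": 0, "z": 0, "yaw": 0}
  ],
  "newtons": 8
}}

```text
clock: 30.75
eef_pos: [546.1, -263.1, 129.4]
eef_rot: [3.142, 0.001, 0.144]
wrist_force: [-4.9, -1.1, 2.3]
finger_gap: 12.3
finger_force: 11.2
```

Emit:
{"op": "arm_command", "data": {
  "targets": [
    {"hand": -1, "x": 0.0005, "y": 0, "z": 0.001, "yaw": 0},
    {"hand": -1, "x": 0, "y": 0, "z": 0, "yaw": 0}
  ],
  "newtons": 6
}}

```text
clock: 30.95
eef_pos: [546.4, -263.1, 129.2]
eef_rot: [3.141, 0.001, 0.144]
wrist_force: [-9.9, 1.3, 9.7]
finger_gap: 12.1
finger_force: 11.4
```

```bash
python3 chk.py
```

```text
[ 546.4 -263.1  129.2] [-9.9  1.3  9.7] [0.24 1.78 0.04]
side -x-y p14 [-3.4 -3.7] p22 [-5.3 -5.9] obs [-3. -4.] 4
side -x+y p14 [-2.9 -3.5] p22 [-4.5 -5.5] obs [-3.3 -5.8] 24
side +x-y p14 [-2.9 -4.2] p22 [-4.5 -6.6] obs [-2.1 -3.6] 16
top -x-y p14 [1.9 2.5] p22 [3.1 4. ] obs [2. 2.] 3
```

The downhill end has dropped in: its corner now matches the seated prediction. I'll ease back down the slope and loosen gently.

Emit:
{"op": "arm_command", "data": {
  "targets": [
    {"hand": -1, "x": -0.001, "y": 0, "z": 0.0005, "yaw": 0},
    {"hand": -1, "x": -0.0005, "y": 0, "z": 0.0005, "yaw": 0},
    {"hand": -1, "x": 0, "y": 0, "z": 0, "yaw": 0},
    {"hand": -1, "x": 0, "y": 0, "z": 0, "yaw": 0}
  ],
  "newtons": 3
}}

```text
clock: 31.45
eef_pos: [546.2, -263.1, 129.1]
eef_rot: [3.14, -0.002, 0.144]
wrist_force: [-2.9, 2.7, 12.0]
finger_gap: 11.9
finger_force: 8.4
```

```bash
python3 chk.py
```

```text
[ 546.2 -263.1  129.1] [-2.9  2.7 12. ] [ 0.68  0.47 -0.01]
side -x-y p14 [-3.4 -3.7] p22 [-5.3 -5.9] obs [-3. -4.] 4
side -x+y p14 [-2.9 -3.5] p22 [-4.5 -5.5] obs [-4. -7.] 24
side +x-y p14 [-2.9 -4.2] p22 [-4.5 -6.6] obs [-3.  -3.8] 15
top -x-y p14 [1.9 2.5] p22 [3.1 4. ] obs [2. 2.] 3
```

Emit:
{"op": "arm_command", "data": {
  "targets": [
    {"hand": -1, "x": 0, "y": 0, "z": -0.0008, "yaw": 0},
    {"hand": -0.72, "x": 0, "y": 0, "z": 0, "yaw": 0},
    {"hand": -0.68, "x": 0, "y": 0, "z": 0, "yaw": 0},
    {"hand": -0.6, "x": 0, "y": 0, "z": 0, "yaw": 0},
    {"hand": -0.45, "x": 0, "y": 0, "z": 0, "yaw": 0},
    {"hand": -0.4, "x": 0, "y": 0, "z": 0, "yaw": 0}
  ]
}}

```text
clock: 32.15
eef_pos: [545.3, -262.9, 127.9]
eef_rot: [-3.141, 0.0, 0.144]
wrist_force: [-0.3, 0.1, -0.0]
finger_gap: 27.6
finger_force: 0.0
```

```bash
python3 chk.py
```

```text
[ 545.3 -262.9  127.9] [-0.3  0.1 -0. ] [-0.03 -0.02 -0.02]
side -x-y p14 [-3.4 -3.7] p22 [-5.3 -5.9] obs [-4. -4.] 3
side -x+y p14 [-2.9 -3.5] p22 [-4.5 -5.5] obs [-4.  -5.2] 22
side +x-y p14 [-2.9 -4.2] p22 [-4.5 -6.6] obs [-3. -4.] 13
top -x-y p14 [1.9 2.5] p22 [3.1 4. ] obs [2. 3.] 1
```

Emit:
{"op": "arm_command", "data": {
  "targets": [
    {"hand": -0.4, "x": 0, "y": 0, "z": -0.015, "yaw": 0},
    {"hand": -0.4, "x": 0, "y": 0, "z": -0.025, "yaw": 0},
    {"hand": -0.4, "x": 0, "y": 0, "z": -0.04, "yaw": 0},
    {"hand": -0.4, "x": 0, "y": 0, "z": -0.045, "yaw": 0},
    {"hand": -0.4, "x": -0.02, "y": -0.045, "z": 0, "yaw": 0},
    {"hand": -0.4, "x": -0.02, "y": -0.045, "z": 0, "yaw": 0},
    {"hand": -0.4, "x": -0.02, "y": -0.045, "z": 0, "yaw": 0},
    {"hand": -0.4, "x": -0.02, "y": -0.045, "z": 0, "yaw": 0},
    {"hand": -0.4, "x": -0.02, "y": -0.045, "z": 0, "yaw": 0},
    {"hand": -0.4, "x": -0.02, "y": -0.045, "z": 0, "yaw": 0}
  ]
}}

```text
clock: 33.25
eef_pos: [386.6, -11.8, 254.2]
eef_rot: [3.141, -0.002, 0.143]
wrist_force: [0.8, 0.6, 0.6]
finger_gap: 27.7
finger_force: 0.0
```

```bash
python3 chk.py; python3 - <<'E'
from h import *
A=cv2.imread('pics/top0.png')[:,:,::-1].astype(int);B=camera("top").astype(int)
for nm,(u,v,w) in dict(dish=(447,187,20),tub=(289,188,12)).items():
    D=np.abs(A-B).sum(2)[v-w:v+w,u-w:u+w];print(nm,D.mean(),(D>90).mean())
E
```

```text
[386.6 -11.8 254.2] [0.8 0.6 0.6] [ 0.02 -0.04  0.03]
side -x-y p14 [-3.4 -3.7] p22 [-5.3 -5.9] obs [-4. -4.] 3
side -x+y p14 [-2.9 -3.5] p22 [-4.5 -5.5] obs [-4.4 -5.9] 23
side +x-y p14 [-2.9 -4.2] p22 [-4.5 -6.6] obs [-3.2 -3.2] 14
side +x+y p14 [-2.5 -3.8] p22 [-4. -6.] obs [-3. -5.] 26
top -x-y p14 [1.9 2.5] p22 [3.1 4. ] obs [2. 3.] 1
top +x-y p14 [2.  1.8] p22 [3.2 2.8] obs [2.2 3. ] 6
top -x+y p14 [1.  2.7] p22 [1.6 4.2] obs [1. 3.] 3
top +x+y p14 [1.  1.9] p22 [1.6 3.1] obs [1.  1.2] 6
dish 47.45 0.12125
tub 22.57465277777778 0.0
```

```bash
python3 - <<'E'
from h import *
A0={n:cv2.imread(f'pics/{n}0.png')[:,:,::-1].copy() for n in("side","top")};B0={n:camera(n) for n in("side","top")}
Q=Ro.from_euler("ZY",[.144,-np.pi/6]).as_matrix();C=np.array([525.2,-297.1,104.])
for n in("side","top"):
  for nm,M in(("A",A0[n]),("B",B0[n])):
    m=bluemask(M);k,l,s,c=cv2.connectedComponentsWithStats(m)
    i=max((i for i in range(1,k) if 230<c[i][0]<460),key=lambda i:s[i,4]);h=cv2.convexHull(np.argwhere(l==i)[:,::-1].astype(np.int32));print(n,nm,s[i],cv2.approxPolyDP(h,1.2,True)[:,0].tolist())
# +y rim edge: profile across it (side, sum of rgb) in tray y at several x, nested plane vs +14 plane
for nm,M,k in(("nested",A0["side"],0),("now14",B0["side"],14),("now22",B0["side"],22)):
    for x in(-60,0,60):
        P=np.array([[x,y,25+k] for y in range(78,112,2)])@Q.T+C;uv=proj("side",P).astype(np.float32)
        v=cv2.remap(M,uv[:,:1],uv[:,1:],1)[:,0].astype(int);print(nm,x,(v[:,2]-v[:,0]).tolist())
D=np.abs(A0["top"].astype(int)-B0["top"]).sum(2)[170:205,443:468];print("dish",D.mean(),(D>90).mean())
E
```

```text
side A [ 280  187   69   77 2173] [[333, 187], [346, 220], [348, 231], [338, 238], [288, 263], [285, 263], [280, 219]]
side B [ 277  184   69   76 2167] [[331, 184], [345, 224], [345, 229], [284, 259], [280, 259], [277, 215]]
top A [ 356  171   81   79 5331] [[436, 238], [363, 249], [356, 189], [357, 182], [425, 171], [434, 172], [436, 190]]
top B [ 357  173   82   80 5516] [[438, 241], [364, 252], [357, 193], [358, 183], [423, 173], [437, 175]]
nested -60 [56, 56, 56, 58, 60, 57, 50, 42, 28, 12, 4, -5, -9, -11, -13, -13, -13]
nested 0 [55, 57, 59, 60, 61, 60, 56, 50, 37, 24, 9, -4, -15, -20, -25, -26, -27]
nested 60 [57, 58, 59, 60, 62, 59, 52, 43, 30, 15, 4, -7, -16, -21, -25, -27, -27]
now14 -60 [94, 83, 74, 65, 62, 60, 54, 46, 37, 22, 9, 0, -7, -11, -12, -12, -12]
now14 0 [56, 55, 57, 60, 60, 61, 57, 48, 38, 23, 8, -1, -7, -11, -12, -13, -13]
now14 60 [98, 85, 74, 67, 65, 61, 56, 49, 39, 27, 12, -1, -11, -19, -23, -25, -26]
now22 -60 [49, 40, 26, 12, 3, -5, -9, -11, -13, -14, -14, -14, -13, -13, -13, -14, -13]
now22 0 [61, 51, 34, 18, 7, -3, -8, -11, -12, -13, -13, -13, -13, -13, -13, -13, -13]
now22 60 [53, 43, 30, 15, 1, -10, -18, -23, -25, -27, -28, -27, -27, -27, -27, -27, -27]
dish 30.134857142857143 0.0
```

All four rim edges match the seated prediction (14 mm above the nested position), and the dish and tub are unchanged. Handing in.

```bash
python3 -c "
from cell import manip
print(manip.sign_off())"
```

```text
the job is handed in; nothing more can be done
None
```

The job is handed in at about 33 s of the 72 s allowed: the adapter lies flat in the grey tray's wide compartment. The camera shows the blue tray back half-turned and seated on the lugs, after an early contact on the grey rim (13.5 N at most) was corrected, with the dish and tub unmoved.

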